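Refill the drinks caddy of a hotel room

ROBOT

A 6-joint arm with a two-finger parallel gripper is mounted at the origin on the work surface. World frame = base frame: x ahead of the robot, y to its left, z up, the work surface at z = 0. Lengths are in m, angles in degrees, forces in N, time in s.
With the tool pointing down it reaches from about 0.3 to 0.775 m from the base axis. Payload 14.6 kg.
Tool frame: the origin (TCP) lies at the very end of the fingers, on their centre line; the grasp point (between the pads) lies 19 mm behind it; z points along the fingers, x is the direction in which the jaws open and shut, and the axes are right-handed (so a half turn about z gives the same grasp; the last joint's range is limited). The gripper opens to 94 mm and grips with 3 to 60 N. Pads are 16 mm wide; open, the fingers measure 119 mm over their backs; the gripper's body (75 mm by 177 mm) begins 78 mm behind the grasp point.
Start: joints at [67.116, 17.183, 87.147, -0, 75.671, -3.816], TCP at [0.18, 0.52, 0.205] pointing down, gripper open.
Joint ranges: [-173.82, 173.82], [-45.26, 126.66], [13.44, 144.39], [-59.66, 239.66], [0, 175.72], [-146.38, 146.38]. Speed limits (degrees/s): [127.2, 127.2, 147.25, 180, 180, 180].

INTERFACE

Orientations are given as [roll, pitch, yaw] about the fixed x, y, z axes, in that order (R = Rz(yaw) Ry(pitch) Rx(roll)).
In Python, from rig import state, snapshot, sign_off gives the robot as it stands.
- The arm moves only by the tool play_rows, never from a script. Its arguments are lists of equal length, an entry for each row: "dp": the shift along the world's x, y, z in mm, a list of three; "yaw": the turn about the world's z in rad; "gripper": the closure in counts, from 0 (fully open) to 255 (shut). A call has 1 to 5 rows; each row shifts and turns the pose as measured when the row begins; what a row does not reach is not made up. A row lasts 1/12 s, in which the tool goes at most 41.7 mm and 7.16 degrees, less where a joint would pass 70% of its speed; a pose out of reach is approached as far as the arm can. A call is refused whole if a number of a shift passes 41.7 or a number of a turn 0.125, either way. A call with a gripper value outside its range is refused whole. The fingers move at their own pace and stop on an object; "newtons" is the grip in N (left out, the last holds). Time passes only in rows, so rows that do not move let the fingers close. It gives the time, the measured TCP pose, the force and the opening at its end, in the units of the state.
- state(): the state, without advancing time (a new reading comes with each control period).
- snapshot(name): name is "side" or "top" or "wrist"; returns a dict with "pixels" (384x512x3 uint8, red, green, blue), "mtx" (3x3 intrinsics, pixels), "rvec" (rotation vector, rad) and "tvec" (3), from world to camera coordinates, as OpenCV has them. Camera axes: x right, y down, z forward; pixel columns grow to the right and rows downward; lengths in m; the calibration is good to about 2 mm. A picture is of the moment at which its call begins. There is no depth.
- sign_off(): hands the job in, once; it reports no verdict.
The state is a dict: "time": time; "joint_pos": joint angles; "qd": joint speeds; "tau": joint torques, N m; "eef_pos": TCP position; "tcp_rot": TCP orientation; "wrist_force": force on the tool from outside, world axes, zero at the start; "torque": the same for the moment, N m; "width": finger opening in m.
Only numpy, scipy, OpenCV 4.12 (cv2) and the standard library are available. Lean on these libraries where they do the work, as an engineer would, in place of code of your own. Each camera call takes 0.05 s, during which the arm holds its last target.

TASK

Load every refill cassette that lies on the worktop into the caddy bay of its own colour: hook its white tongue under the lip at the near end of the bay, then swing the other end down until it lies flat and fully home on the bay floor. When all the cassettes are home, lower the clear hood gently until it is fully closed, and let go. Leave the cups, bottles, sugar bowl and spoon where they are.

Things in the scene. Friction and masses are not known exactly. Their poses are not given: they have to be found in the camera images.
- caddy: Black drinks caddy, fixed: tray 148 x 252 mm (x by y), four bays side by side along y, 60 mm apart, floors 8 mm above the worktop. Origin: centre of its underside; +x points away from the robot, z up. Each bay is 134 mm long (x), 56 mm wide inside; far wall 26 mm and partitions (4 mm thick) 18 mm above the bay floor. Each bay's floor and lip top show its colour.
- lip (a point): Middle of the lower edge of the long lip along the near (-x) end of the bays, axes as the caddy's. The lip overhangs each bay by 10 mm; its underside is 18 mm, its top 23 mm above the bay floor (26 and 31 mm above the worktop). The near wall under it is no higher than the lip.
- bay_green (a point): Middle of the floor of the green bay of the caddy (on the floor surface), axes as the caddy's. A fully home green cassette has its origin here and its axes along these.
- bay_orange (a point): Middle of the floor of the orange bay of the caddy (on the floor surface), axes as the caddy's. A fully home orange cassette has its origin here and its axes along these.
- bay_purple (a point): Middle of the floor of the purple bay of the caddy (on the floor surface), axes as the caddy's. A fully home purple cassette has its origin here and its axes along these.
- bay_blue (a point): Middle of the floor of the blue bay of the caddy (on the floor surface), axes as the caddy's. A fully home blue cassette has its origin here and its axes along these.
- cassette_green: Refill cassette, green, about 180 g, may be absent. Origin: centre of the underside of its 130 mm overall length, z up. Its body is 105 x 50 x 35 mm (x from -40 to 65 mm), with a white tongue at the -x end (x -65 to -40), 30 mm wide, 8 mm thick, flush with the underside; on top a white grip fin, x -20 to 40, 18 mm thick (y), from 35 up to 67 mm above the underside.
- cassette_orange: Refill cassette, orange, about 180 g, may be absent. Origin: centre of the underside of its 130 mm overall length, z up. Same shape as the green one (body, tongue at -x, fin on top). 6 mm too long to go straight down past the lip: the tongue goes under it with the +x end raised 20 to 30 degrees, then that end swings down.
- cassette_purple: Refill cassette, purple, about 180 g, may be absent. Origin: centre of the underside of its 130 mm overall length, z up. Same shape as the green one (body, tongue at -x, fin on top). 6 mm too long to go straight down past the lip: the tongue goes under it with the +x end raised 20 to 30 degrees, then that end swings down.
- cassette_blue: Refill cassette, blue, about 180 g, may be absent. Origin: centre of the underside of its 130 mm overall length, z up. Same shape as the green one (body, tongue at -x, fin on top). 6 mm too long to go straight down past the lip: the tongue goes under it with the +x end raised 20 to 30 degrees, then that end swings down.
- hood (a joint): Opening angle (rad) of the caddy's clear hood: 0 closed, 1.6 to 1.85 at the start (standing up on the far side), 1.95 at most. Stiff hinge: it stays where it is left; 1 to 4 N at the handle moves it. A clear box open below, 148 mm deep, 256 mm wide, 60 mm high; closed, it clears seated cassettes by about 14 mm.
- hood_hinge (a point): Middle of the hood's hinge axis, which lies along the caddy's y on its far rim, 34 mm above the worktop and 74 mm from the caddy's centre along +x. Its axes turn with the hood and are the caddy's when closed.
- hood_handle (a point): Middle of the hood's steel bar handle: round bar 10 mm thick, 100 mm long, parallel to the hinge, held 36 mm off the front wall by a leg at each end. In the hood's axes it is at x -183, z +32 mm from the hinge; it stands on top of the raised edge when open and faces the robot when closed. Its axes turn with the hood.
- bottle_a: Water bottle with purple cap, 64 mm wide, 190 mm tall. Origin at the centre of its underside. A bystander: leave it where it is.
- bottle_b: Water bottle with purple cap, 64 mm wide, 190 mm tall. Origin at the centre of its underside. A bystander: leave it where it is.
- cup_a: Black cup, 72 mm wide, 75 mm tall. Origin at the centre of its underside. A bystander: leave it where it is.
- mug_b: White mug, 80 mm wide, 85 mm tall. Origin at the centre of its underside. A bystander: leave it where it is.
- sugar_bowl: White sugar bowl, 90 mm wide, 50 mm tall. Origin at the centre of its underside. A bystander: leave it where it is.
- spoon: Steel spoon, 150 mm long, lying flat. Origin at the centre of its underside. A bystander: leave it where it is.
There are look-alikes about, which are no part of the job. There is more than one size of the cassette_orange; the job needs the largest.

How it is judged (in metres and radians):
On the way, in this order (a step that is already met when the one before it is completed fails the run):
1. every cassette is home in the bay of its colour while the hood is still open (x of cassette_green in the frame of bay_green between -0.006 and 0.006 m and y of cassette_green in the frame of bay_green between -0.008 and 0.008 m and z of cassette_green in the frame of bay_green between -0.005 and 0.005 m and angle between each of cassette_green, cassette_orange, cassette_purple, cassette_blue's own z axis and vertical below 0.06 rad and angle between the x axis of each of cassette_green, cassette_orange, cassette_purple, cassette_blue and the x axis of caddy, either way round below 0.12 rad and linear speed of each of cassette_green, cassette_orange, cassette_purple, cassette_blue below 0.02 m/s and x of cassette_orange in the frame of bay_orange between -0.006 and 0.006 m and y of cassette_orange in the frame of bay_orange between -0.008 and 0.008 m and z of cassette_orange in the frame of bay_orange between -0.005 and 0.005 m and x of cassette_purple in the frame of bay_purple between -0.006 and 0.006 m and y of cassette_purple in the frame of bay_purple between -0.008 and 0.008 m and z of cassette_purple in the frame of bay_purple between -0.005 and 0.005 m and x of cassette_blue in the frame of bay_blue between -0.006 and 0.006 m and y of cassette_blue in the frame of bay_blue between -0.008 and 0.008 m and z of cassette_blue in the frame of bay_blue between -0.005 and 0.005 m and value of joint hood above 1 rad), for 0.2 s.
2. the hood is closed over them (value of joint hood below 0.06 rad), for 0.2 s.
At the end, for the whole second after the job is handed in: Every cassette that was present lies in the bay of its own colour, at rest, its origin within 6 mm along and 8 mm across and 5 mm in height of the bay's point, level to 0.06 rad and in line with the caddy to 0.12 rad, so that its tongue is under the lip; and the hood is closed to within 0.06 rad (x of cassette_green in the frame of bay_green between -0.006 and 0.006 m and y of cassette_green in the frame of bay_green between -0.008 and 0.008 m and z of cassette_green in the frame of bay_green between -0.005 and 0.005 m and angle between each of cassette_green, cassette_orange, cassette_purple, cassette_blue's own z axis and vertical below 0.06 rad and angle between the x axis of each of cassette_green, cassette_orange, cassette_purple, cassette_blue and the x axis of caddy, either way round below 0.12 rad and linear speed of each of cassette_green, cassette_orange, cassette_purple, cassette_blue below 0.02 m/s and x of cassette_orange in the frame of bay_orange between -0.006 and 0.006 m and y of cassette_orange in the frame of bay_orange between -0.008 and 0.008 m and z of cassette_orange in the frame of bay_orange between -0.005 and 0.005 m and x of cassette_purple in the frame of bay_purple between -0.006 and 0.006 m and y of cassette_purple in the frame of bay_purple between -0.008 and 0.008 m and z of cassette_purple in the frame of bay_purple between -0.005 and 0.005 m and x of cassette_blue in the frame of bay_blue between -0.006 and 0.006 m and y of cassette_blue in the frame of bay_blue between -0.008 and 0.008 m and z of cassette_blue in the frame of bay_blue between -0.005 and 0.005 m and value of joint hood below 0.06 rad); the robot touches nothing.
It fails at once if the hood is slammed (closing faster than 2 rad/s) (velocity of joint hood below -2 rad/s).
It fails at once if a bystander is moved by more than 40 mm (distance of any of bottle_a, bottle_b, cup_a, mug_b, sugar_bowl, spoon from where it was at the start of the episode above 0.04 m).
It fails at once if a standing bystander is tipped over (angle between any of bottle_a, bottle_b, cup_a, mug_b, sugar_bowl's own z axis and vertical above 0.5 rad).
Of cassette_green, cassette_orange, cassette_purple, cassette_blue only 3 to 4 are there at a start; the rules pass over those that are not, and their reading is None.
At some moment in a run one of cassette_green, cassette_orange, cassette_purple, cassette_blue may be knocked a few centimetres aside while the robot is not near it.
It also fails if it takes over 210 s, if anything falls off the work surface, if the arm or the gripper's body presses on something with over 40 N, if the wrist force passes 120 N, or if a joint passes its speed limit or range.

## Working session

There is one attempt and no reset: what is moved stays moved. The work goes in short steps, Python scripts to look and compute and a tool call to move; the robot and the scene stay as the last step left them, time stands still between calls to the robot, and variables do not carry over. Pictures are saved under pics/ and viewed, and the job is handed in when it is done.

Besides the shell and the picture viewer there is one more tool, called after "Call:" as name([rows], argument=value, ...), one row to a line, values as JSON. play_rows: Moves the arm, as the interface text tells. Its arguments: {"type":"object","properties":{"dp":{"type":"array","items":{"type":"array","items":{"type":"number"}}},"yaw":{"type":"array","items":{"type":"number"}},"gripper":{"type":"array","items":{"type":"number"}},"newtons":{"type":"number"}},"required":["dp","yaw","gripper"]}

```bash
mkdir -p pics; ls; cat > h.py <<'E'
import numpy as np, cv2
from rig import state, snapshot
def snap(n,f=None):
    s=snapshot(n); im=s["pixels"][:,:,::-1].copy()
    if f: cv2.imwrite(f"pics/{f}.png",im); np.savez(f"pics/{f}.npz",mtx=s["mtx"],rvec=s["rvec"],tvec=s["tvec"])
    return im,s
def cam(s):
    R=cv2.Rodrigues(np.array(s["rvec"],float))[0]; t=np.array(s["tvec"],float).ravel(); return np.array(s["mtx"],float),R,t
def ray(s,u,v,z):
    K,R,t=cam(s); c=-R.T@t; d=R.T@np.linalg.inv(K)@[u,v,1]; return c+d*(z-c[2])/d[2]
def proj(s,P):
    return cv2.projectPoints(np.array(P,float).reshape(-1,3),np.array(s["rvec"],float),np.array(s["tvec"],float),np.array(s["mtx"],float),None)[0].reshape(-1,2)
def crop(im,x0,y0,x1,y1,k,f):
    cv2.imwrite(f"pics/{f}.png",cv2.resize(im[y0:y1,x0:x1],None,fx=k,fy=k,interpolation=cv2.INTER_CUBIC))
def load(f):
    return cv2.imread(f"pics/{f}.png"),dict(np.load(f"pics/{f}.npz"))
E
python3 - <<'E'
from h import *
for n in("top","side","wrist"):
    im,s=snap(n,n+"0"); K,R,t=cam(s); print(n,K[0,0],-R.T@t,R[2])
print(state())
E
```

```text
pics
top 397.5147307238086 [0.30669594 0.02970374 1.54754612] [ 0.13247296 -0.01374231 -0.99109135]
side 473.29977704172416 [-0.05203644 -0.85519833  1.32023857] [ 0.34744303  0.52744408 -0.77529742]
wrist 273.1210696961955 [0.11138954 0.54441969 0.38456676] [ 0.23897031 -0.08365204 -0.96741694]
{'time': 0.15, 'joint_pos': array([ 6.71149208e+01,  1.72073350e+01,  8.71707771e+01, -1.17142501e-03,
        7.56693751e+01, -3.81500896e+00]), 'qd': array([-0.08602195, -0.16101827, -0.1042825 ,  0.01190799,  0.00032016,
       -0.11435312]), 'tau': array([ 1.80140414e-03, -5.31961620e+01, -3.52825391e+01,  7.09626870e-02,
        2.35307141e-02, -7.95408300e-05]), 'eef_pos': array([0.17962534, 0.51964352, 0.20503604]), 'tcp_rot': array([-1.79997973e+02,  4.74574028e-02,  7.09302210e+01]), 'wrist_force': array([ 0.57816585,  0.52311281, -0.31492408]), 'torque': array([-0.00619144,  0.07749594,  0.03616073]), 'width': 0.09420072034726226}
```

```bash
python3 - <<'E'
from h import *
im,s=load("top0"); crop(im,95,105,255,275,4.7,"t0a"); crop(im,255,125,355,220,6,"t0b")
im,s=load("side0"); crop(im,120,100,370,270,3.2,"s0a")
E
cat >> h.py <<'E'
from scipy.optimize import least_squares
CAS={'tl':(-.065,.015,.008),'tr':(-.065,-.015,.008),'bfl':(.065,.025,.035),'bfr':(.065,-.025,.035),'bnl':(-.04,.025,.035),'bnr':(-.04,-.025,.035),
'fnl':(-.02,.009,.067),'fnr':(-.02,-.009,.067),'ffl':(.04,.009,.067),'ffr':(.04,-.009,.067),
'bfl0':(.065,.025,0),'bfr0':(.065,-.025,0),'bnl0':(-.04,.025,0),'bnr0':(-.04,-.025,0)}
def T(p,q): # planar pose p=(x,y,yaw)
    q=np.array(q,float).reshape(-1,3); c,s=np.cos(p[2]),np.sin(p[2])
    z0=p[3] if len(p)>3 else 0
    return np.c_[p[0]+c*q[:,0]-s*q[:,1],p[1]+s*q[:,0]+c*q[:,1],q[:,2]+z0]
def fit(obs,p0,model=CAS):
    # obs: list of (snap, {name:(u,v)})
    def f(p): return np.concatenate([(proj(s,T(p,[model[k] for k in d]))-np.array(list(d.values()))).ravel() for s,d in obs])
    r=least_squares(f,p0,loss='soft_l1',x_scale=[.01,.01,.05][:len(p0)]); return r.x, f(r.x).reshape(-1,2)
def uc(c,x0,y0,k): return ((c[0]+.5)/k-.5+x0,(c[1]+.5)/k-.5+y0)
E
python3 - <<'E'
from h import *
im,s=load("top0")
D={'purple':dict(bfl=(332,217),bfr=(396,220),bnl=(320,347),bnr=(386,353),fnl=(330,320),fnr=(361,322),ffl=(337,236),ffr=(368,238),tl=(333,384),tr=(378,388)),
'green':dict(bfl=(496,229),bfr=(557,213),bnl=(528,355),bnr=(592,337),fnl=(533,316),fnr=(564,310),ffl=(516,240),ffr=(547,233),tl=(554,385),tr=(594,374)),
'orange':dict(bfl=(320,426),bfr=(388,421),bnl=(332,561),bnr=(400,553),fnl=(340,533),fnr=(371,529),ffl=(332,449),ffr=(363,445),tl=(353,593),tr=(399,590)),
'blue':dict(bfl=(521,431),bfr=(583,413),bnl=(562,559),bnr=(622,537),fnl=(561,526),fnr=(594,518),ffl=(541,448),ffr=(574,441),tl=(585,588),tr=(624,574))}
for n,d in D.items():
    d={k:uc(v,95,105,4.7) for k,v in d.items()}
    p0=[*ray(s,*d['bfl'],.035)[:2],0]
    p,r=fit([(s,d)],p0); print(n,p,np.degrees(p[2]),'rms px',np.sqrt((r**2).mean()))
# caddy: outer tray corners; floor-colour patches
def m(c): return uc(c,255,125,6)
C={'gfl':(102,300),'gfr':(180,289),'bfr':(452,236),'bfl':(374,251)}
H={}
cad={'gfl':(.067,.118,.008),'gfr':(.067,.062,.008),'bfl':(.067,-.062,.008),'bfr':(.067,-.118,.008),'nl':(-.074,.126,.031),'nr':(-.074,-.126,.031),'ll':(-.067,.118,.031),'lr':(-.067,-.118,.031)}
d={k:m(v) for k,v in C.items()}; d['nl']=m((130,512)); d['nr']=m((510,437))
p0=[*ray(s,*m((310,380)),.01)[:2],0]
p,r=fit([(s,d)],p0,cad); print('caddy',p,np.degrees(p[2]),r)
E
```

```text
purple [ 0.59100754  0.34168616 -0.05484689] -3.1424954103987868 rms px 0.8600502074474766
green [0.59484967 0.18511041 0.27937183] 16.006826513361275 rms px 0.7466668446501371
orange [0.42164144 0.33242469 0.11748273] 6.7312648267537885 rms px 0.8435424332796382
blue [0.42786165 0.15869223 0.31717198] 18.172615676273047 rms px 0.7568698656500009
caddy [ 0.53019632 -0.17647054  0.18913232] 10.836483727828565 [[-0.43419038  0.10723449]
 [ 0.53049891 -0.60906562]
 [-0.17522679  0.07628545]
 [-1.01723773  0.10352062]
 [ 0.10466816 -0.15034747]
 [ 0.95699719  0.40307369]]
```

Call:
play_rows([
  [30, -22, 0],
  [30, -22, 0],
  [30, -22, 0],
  [30, -22, 0],
  [30, -22, 0],
], yaw=[0.05, 0.05, 0.05, 0.05, 0.05], gripper=[0, 0, 0, 0, 0], newtons=5)

```text
time: 0.57
eef_pos: [0.3289, 0.4078, 0.2036]
tcp_rot: [-179.9, 0.2, 86.3]
wrist_force: [0.3, 1.1, -0.1]
width: 0.0938
```

Call:
play_rows([
  [30, -22, 0],
  [30, -22, 0],
  [30, -22, 0],
  [30, -22, 0],
  [30, -22, 0],
], yaw=[0.05, 0.05, 0.05, 0.05, 0.05], gripper=[0, 0, 0, 0, 0])

```text
time: 0.98
eef_pos: [0.4848, 0.2905, 0.2031]
tcp_rot: [-179.8, 0.2, 101.4]
wrist_force: [0.0, 0.8, 0.5]
width: 0.094
```

Call:
play_rows([
  [30, -22, 0],
  [30, -22, 0],
  [30, -22, 0],
  [30, -22, 0],
  [16, -10, 0],
], yaw=[0.04, 0.04, 0, 0, 0], gripper=[0, 0, 0, 0, 0])

```text
time: 1.4
eef_pos: [0.6281, 0.1832, 0.2016]
tcp_rot: [-179.7, 0.2, 106.3]
wrist_force: [-0.9, -0.2, 0.8]
width: 0.0943
```

```bash
python3 - <<'E'
from h import *
im,s=snap("wrist","w1"); cv2.imwrite("pics/w1b.png",cv2.resize(im,None,fx=1.5,fy=1.5)); snap("top","t1")
E
python3 - <<'E'
from h import *
im,s=load("w1")
d=dict(bnr=(364,191),bnl=(424,191),bfr=(366,311),bfl=(422,311),fnr=(383,216),fnl=(407,216),ffr=(382,295),ffl=(407,295),tr=(375,160),tl=(411,160))
d={k:uc(v,0,0,1.5) for k,v in d.items()}
p,r=fit([(s,d)],[.595,.185,.28]); print(p,np.degrees(p[2]),np.sqrt((r**2).mean()),r.round(1).tolist())
print(T(p,[.03,0,0]))
print('tcp offset px', proj(s,[state()['eef_pos']])*1.5)
E
```

```text
[0.59716466 0.18490579 0.29259359] 16.764377870021637 0.5981947621003539 [[-0.4, -0.7], [0.3, -1.0], [-0.3, 0.9], [0.0, 0.7], [0.1, 0.9], [-0.1, 0.8], [1.0, -0.7], [-0.5, -0.7], [0.6, 0.0], [-0.4, -0.1]]
[[0.62588963 0.19355889 0.        ]]
tcp offset px [[381.62514274 342.74432201]]
```

Call:
play_rows([
  [-3, 10, -20],
  [0, 0, -38],
  [0, 0, -38],
  [0, 0, -35],
  [0, 0, -18],
], yaw=[0, 0, 0, 0, 0], gripper=[0, 0, 0, 0, 0])

```text
time: 1.92
eef_pos: [0.6238, 0.1963, 0.0517]
tcp_rot: [179.8, 0.2, 106.3]
wrist_force: [-0.5, 1.1, -1.4]
width: 0.0939
```

Call:
play_rows([
  [1, -2.5, -1],
  [0, 0, 0],
  [0, 0, 0],
  [0, 0, 0],
  [0, 0, 0],
], yaw=[0, 0, 0, 0, 0], gripper=[150, 255, 255, 255, 255], newtons=5)

```text
time: 2.33
eef_pos: [0.6222, 0.1955, 0.0501]
tcp_rot: [-180.0, 0.1, 106.4]
wrist_force: [0.0, -0.1, 0.5]
width: 0.0643
```

Call:
play_rows([
  [0, 0, 0],
  [0, 0, 0],
  [0, 0, 10],
  [0, 0, 15],
  [0, 0, 15],
], yaw=[0, 0, 0, 0, 0], gripper=[255, 255, 255, 255, 255])

```text
time: 2.75
eef_pos: [0.6223, 0.1956, 0.0936]
tcp_rot: [180.0, 0.1, 106.4]
wrist_force: [-0.1, 0.3, -0.3]
width: 0.0307
```

```bash
python3 - <<'E'
from h import *
im,s=snap("wrist","w2"); cv2.imwrite("pics/w2b.png",cv2.resize(im,None,fx=1.5,fy=1.5)); im,s=snap("side","s2"); crop(im,200,100,300,200,5,"s2a")
E
```

Call:
play_rows([
  [3, -3, -20],
  [0, 0, -20],
  [0, 0, -4],
  [0, 0, 0],
  [0, 0, 0],
], yaw=[0, 0, 0, 0, 0], gripper=[160, 160, 160, 255, 255])

```text
time: 3.27
eef_pos: [0.6274, 0.193, 0.0522]
tcp_rot: [179.5, 0.2, 106.4]
wrist_force: [0.1, 0.0, 0.7]
width: 0.0254
```

Call:
play_rows([
  [0, 0, 0],
  [0, 0, 0],
  [0, 0, 0],
  [0, 0, 0],
  [0, 0, 0],
], yaw=[0, 0, 0, 0, 0], gripper=[255, 255, 255, 255, 255])

```text
time: 3.68
eef_pos: [0.6278, 0.1933, 0.0543]
tcp_rot: [179.4, 0.2, 106.4]
wrist_force: [-0.4, -0.2, -2.4]
width: 0.0176
```

Call:
play_rows([
  [0, 0, 10],
  [0, 0, 15],
  [0, 0, 20],
  [0, 0, 20],
  [0, 0, 20],
], yaw=[0, 0, 0, 0, 0], gripper=[255, 255, 255, 255, 255])

```text
time: 4.1
eef_pos: [0.6253, 0.1927, 0.1403]
tcp_rot: [179.8, 0.1, 106.4]
wrist_force: [0.6, -0.2, -2.9]
width: 0.0179
```

```bash
python3 - <<'E'
from h import *
im,s=snap("wrist","w3"); cv2.imwrite("pics/w3b.png",cv2.resize(im,None,fx=1.5,fy=1.5)); im,s=snap("side","s3"); crop(im,200,80,300,180,5,"s3a")
print(state()['wrist_force'],state()['eef_pos'],state()['width'])
E
```

```text
[-0.10317461  0.0666985  -2.34497282] [0.6270183  0.19314898 0.14339031] 0.017761020381171482
```

```bash
cat >> h.py <<'E'
from scipy.spatial.transform import Rotation as Ro
def T5(p,q): # x,y,z,yaw,pitchup(+x end raised)
    q=np.array(q,float).reshape(-1,3); return Ro.from_euler('zy',[p[3],-p[4]]).apply(q)+p[:3]
def fit5(obs,p0,gripz=None):
    def f(p): return np.concatenate([(proj(s,T5(p,[CAS[k] for k in d]))-np.array(list(d.values()))).ravel() for s,d in obs])
    r=least_squares(f,p0,loss='soft_l1',x_scale=[.01,.01,.01,.05,.05]); return r.x,f(r.x).reshape(-1,2)
def rep(p):
    print('pose',np.round(p[:3]*1000,1),'yaw',np.degrees(p[3]).round(1),'pitch',np.degrees(p[4]).round(1))
    e=state()['eef_pos']; R=Ro.from_euler('zy',[p[3],-p[4]]); print('TCP in cassette mm',(R.inv().apply(e-p[:3])*1000).round(1),'tip low edge world',(T5(p,(-.065,0,0))*1000).round(1))
E
python3 - <<'E'
from h import *
im,s=load("w3")
d=dict(bnr=(333,202),bnl=(430,202),fnr=(360,235),fnl=(403,235),ffr=(361,374),ffl=(402,374),tr=(355,162),tl=(409,162),bfr=(359,403),bfl=(407,403))
d.pop('bfr');d.pop('bfl')
d={k:uc(v,0,0,1.5) for k,v in d.items()}
p,r=fit5([(s,d)],[.598,.185,.09,.29,.1]); rep(p); print(r.round(1).tolist())
E
```

```text
pose [607.8 185.1  81.6] yaw 14.9 pitch 11.0
TCP in cassette mm [31.7 -0.1 57. ] tip low edge world [[546.2 168.4  69.6]]
[[-0.9, -2.3], [0.6, -0.2], [2.3, 0.4], [1.5, 1.2], [-0.2, -0.4], [-0.3, -0.1], [-1.0, -0.3], [-1.6, 0.9]]
```

Call:
play_rows([
  [0, 0, 0],
  [0, 0, 0],
  [0, 0, 15],
  [0, 0, -5],
  [0, 0, 0],
], yaw=[0, 0, 0, 0, 0], gripper=[255, 255, 255, 255, 255], newtons=3.5)

```text
time: 4.62
eef_pos: [0.6255, 0.1928, 0.1486]
tcp_rot: [179.8, 0.1, 106.4]
wrist_force: [0.7, 0.4, -2.9]
width: 0.0176
```

```bash
python3 - <<'E'
from h import *
im,s=snap("wrist","w4"); crop(im,180,80,330,290,2.8,"w4b"); im,s=snap("side","s4"); crop(im,200,80,300,180,5,"s4a")
print(state()['wrist_force'],state()['eef_pos'],state()['width'])
E
```

```text
[ 0.34851127 -0.29518164 -1.51654752] [0.62593353 0.19289699 0.14994785] 0.01789043580655531
```

```bash
cat >> h.py <<'E'
CAS['bfm']=(.065,0,.035)
def wfit(f,d,x0,y0,k,p0):
    im,s=load(f); d={a:uc(b,x0,y0,k) for a,b in d.items()}
    p,r=fit5([(s,d)],p0); rep(p); print('res',r.round(1).tolist()); return p
E
python3 - <<'E'
from h import *
wfit("w4",dict(bnr=(121,174),bnl=(297,174),fnr=(169,213),fnl=(249,213),ffr=(169,469),ffl=(249,469),tr=(160,116),tl=(258,116),bfm=(208,546)),180,80,2.8,[.598,.185,.09,.29,.3])
wfit("w3",dict(bnr=(333,202),bnl=(430,202),fnr=(360,235),fnl=(403,235),ffr=(361,374),ffl=(402,374),tr=(355,162),tl=(409,162),bfm=(382,403)),0,0,1.5,[.598,.185,.09,.29,.1])
E
```

```text
pose [617.1 186.1  87.3] yaw 13.8 pitch 19.5
TCP in cassette mm [30.  -0.4 56.1] tip low edge world [[557.6 170.5  66.2]]
res [[-0.3, -3.4], [-0.4, 0.1], [4.4, 0.4], [2.4, 1.7], [1.3, -0.5], [-0.0, 0.1], [-1.2, -1.4], [-2.9, 0.7], [-3.9, 0.1]]
pose [607.7 185.3  80.8] yaw 15.2 pitch 10.7
TCP in cassette mm [31.6 -0.7 64.5] tip low edge world [[546.  168.2  69.2]]
res [[-0.9, -2.0], [0.4, -0.4], [2.3, 0.9], [1.5, 1.4], [0.4, -0.4], [0.1, -0.3], [-1.2, -0.4], [-1.8, 0.7], [-2.7, 0.2]]
```

Call:
play_rows([
  [-5, -5, 20],
  [-13, -30, 20],
  [-13, -36, 20],
  [-13, -36, 5],
  [-13, -36, 5],
], yaw=[0, -0.02, -0.02, -0.02, -0.02], gripper=[255, 255, 255, 255, 255])

```text
time: 5.13
eef_pos: [0.5651, 0.0512, 0.2141]
tcp_rot: [-179.8, 0.1, 102.2]
wrist_force: [1.6, -0.6, -1.3]
width: 0.0183
```

Call:
play_rows([
  [-13, -34, 0],
  [-13, -34, 0],
  [-13, -30, 0],
  [-8, -20, 0],
  [-4, -10, 0],
], yaw=[-0.018, 0, 0, 0, 0], gripper=[255, 255, 255, 255, 255])

```text
time: 5.55
eef_pos: [0.5088, -0.0859, 0.2131]
tcp_rot: [-179.8, 0.1, 100.8]
wrist_force: [0.4, -0.8, -1.6]
width: 0.0176
```

```bash
python3 - <<'E'
from h import *
im,s=snap("wrist","w5"); cv2.imwrite("pics/w5b.png",cv2.resize(im,None,fx=1.5,fy=1.5)); im,s=snap("side","s5"); crop(im,210,120,360,270,4,"s5a"); snap("top","t5")
print(state()['wrist_force'],state()['eef_pos'],state()['tcp_rot'])
E
```

```text
[0.63256924 0.16424728 0.09582994] [ 0.50989268 -0.08423083  0.21334047] [-1.79811425e+02  6.77968778e-02  1.00856838e+02]
```

```bash
python3 - <<'E'
from h import *
im,s=load("w5"); crop(im,75,115,295,245,3.6,"w5c")
K,R,t=cam(s); print(-R.T@t, R[2])
E
```

```text
[ 0.43847688 -0.09864063  0.39294921] [ 0.24515255  0.04537212 -0.96842222]
```

```bash
python3 - <<'E'
from h import *
im,s=load("w5")
M={'lb':(-.057,-.09,.031),'lp':(-.057,-.03,.031),'lo':(-.057,.03,.031),'lg':(-.057,.09,.031),'fb':(.067,-.118,.008),'fp':(.067,-.058,.008),'fo':(.067,.002,.008)}
d={'lb':(135.5,88),'lp':(303,88),'lo':(469,88),'lg':(637,88),'fb':(150,387),'fp':(295,387),'fo':(440,387)}
d={k:uc(v,75,115,3.6) for k,v in d.items()}
p,r=fit([(s,d)],[.53,-.176,.19],M); print(p,np.degrees(p[2]),r.round(2).tolist())
p4,r=fit([(s,d)],[.53,-.176,.19,0],M) if 0 else (p,r)
# predictions of outer corners
for q in [(-.074,.126,.031),(-.074,-.126,.031),(-.074,.126,.026)]:
    u=proj(s,T(p,[q]))[0]; print(q,((u-[75,115]+.5)*3.6-.5).round(1))
# top view check
im,s=load("top0")
for q in [(.067,.118,.008),(.067,-.118,.008),(-.074,.126,.031),(-.074,-.126,.031)]:
    u=proj(s,T(p,[q]))[0]; print(q,((u-[255,125]+.5)*6-.5).round(1))
wfit("w5",dict(bnr=(533,143),bnl=(733,150),fnr=(602,184),fnl=(694,184),tr=(565,80),tl=(679,84)),75,115,3.6,[.49,-.09,.14,.19,.4])
E
```

```text
[ 0.52924089 -0.17513867  0.21194496] 12.14355171787738 [[1.34, 0.86], [0.75, -0.18], [0.69, -1.21], [0.19, -2.25], [-1.2, 1.65], [-1.54, 0.84], [-1.79, 0.03]]
(-0.074, 0.126, 0.031) [737.6  28.9]
(-0.074, -0.126, 0.031) [33. 45.]
(-0.074, 0.126, 0.026) [736.4  28.9]
(0.067, 0.118, 0.008) [ 95.9 306.5]
(0.067, -0.118, 0.008) [445.8 234.4]
(-0.074, 0.126, 0.031) [132.  516.5]
(-0.074, -0.126, 0.031) [515.3 436. ]
pose [513.7 -89.  137.8] yaw 11.9 pitch 24.6
TCP in cassette mm [28.4 -1.1 70.2] tip low edge world [[ 455.9 -102.4  111.3]]
res [[-0.9, -0.3], [0.7, -2.7], [0.3, 0.4], [-1.2, 0.1], [1.2, 1.3], [-0.1, 0.1]]
```

```bash
python3 - <<'E'
from h import *
im,s=load("w5"); K,R,t=cam(s); print('img x axis yaw',np.degrees(np.arctan2(R[0][1],R[0][0])),R[0],state()['tcp_rot'])
M={'lb':(-.057,-.09,.031),'lp':(-.057,-.03,.031),'lo':(-.057,.03,.031),'lg':(-.057,.09,.031),'fb':(.067,-.118,.008),'fp':(.067,-.058,.008),'fo':(.067,.002,.008),'gfl':(.067,.118,.008),'bfr':(.067,-.118,.008),'nl':(-.074,.126,.031),'nr':(-.074,-.126,.031)}
d={'lb':(135.5,88),'lp':(303,88),'lo':(469,88),'lg':(637,88),'fb':(150,387),'fp':(295,387),'fo':(440,387)}
d={k:uc(v,75,115,3.6) for k,v in d.items()}
im,s2=load("top0"); e={'gfl':(102,300),'bfr':(452,236),'nl':(130,512),'nr':(510,437)}
e={k:uc(v,255,125,6) for k,v in e.items()}
def f(p):
    q=T(p[:3],[M[k] for k in d]); dR=Ro.from_rotvec(p[3:6]).as_matrix()
    s3=dict(s); s3['rvec']=cv2.Rodrigues(dR@R)[0]; s3['tvec']=dR@t+p[6:9]
    a=(proj(s3,q)-np.array(list(d.values()))).ravel()/.3
    b=(proj(s2,T(p[:3],[M[k] for k in e]))-np.array(list(e.values()))).ravel()/.5
    return np.r_[a,b,p[3:6]/.01,p[6:9]/.002]
r=least_squares(f,np.r_[.53,-.176,.19,np.zeros(6)],x_scale=.01)
print(r.x.round(4),np.degrees(r.x[2]),r.fun[:14].reshape(-1,2).round(1).tolist(),r.fun[14:22].reshape(-1,2).round(1).tolist())
E
```

```text
img x axis yaw 100.87700095309282 [-0.18870097  0.98203302 -0.00175915] [-1.79811425e+02  6.77968778e-02  1.00856838e+02]
[ 0.5324 -0.1767  0.192   0.0281  0.0172 -0.0116 -0.0041  0.0074 -0.0019] 10.998254327416776 [[4.1, 3.5], [1.8, 0.9], [1.8, -1.7], [1.0, -4.3], [-0.8, 1.8], [-3.5, 0.3], [-5.4, -1.1]] [[-0.8, -0.7], [-0.4, -1.1], [0.5, -1.3], [2.1, -0.5]]
```

```bash
cat > cadfit.py <<'E'
from h import *
M={'lb':(-.057,-.09,.031),'lp':(-.057,-.03,.031),'lo':(-.057,.03,.031),'lg':(-.057,.09,.031),'fb':(.067,-.1155,.008),'fp':(.067,-.0555,.008),'fo':(.067,.0045,.008),'gfl':(.067,.1155,.008),'bfr':(.067,-.1155,.008),'nl':(-.074,.126,.031),'nr':(-.074,-.126,.031)}
im,s=load("w5"); K,R,t=cam(s)
d={'lb':(135.5,88),'lp':(303,88),'lo':(469,88),'lg':(637,88),'fb':(150,387),'fp':(295,387),'fo':(440,387)}
d={k:uc(v,75,115,3.6) for k,v in d.items()}
im,s2=load("top0"); e={'gfl':(102,300),'bfr':(452,236),'nl':(130,512),'nr':(510,437)}
e={k:uc(v,255,125,6) for k,v in e.items()}
def f(p):
    q=T(p[:3],[M[k] for k in d]); dR=Ro.from_rotvec(p[3:6]).as_matrix()
    s3=dict(s); s3['rvec']=cv2.Rodrigues(dR@R)[0]; s3['tvec']=dR@t+p[6:9]
    a=(proj(s3,q)-np.array(list(d.values()))).ravel()/.3
    b=(proj(s2,T(p[:3],[M[k] for k in e]))-np.array(list(e.values()))).ravel()/.5
    return np.r_[a,b,p[3:6]/.01,p[6:9]/.002]
r=least_squares(f,np.r_[.53,-.176,.19,np.zeros(6)],x_scale=.01)
print(r.x.round(4),np.degrees(r.x[2]),r.fun[:14].reshape(-1,2).round(1).tolist(),r.fun[14:22].reshape(-1,2).round(1).tolist())
M['fb']=(.067,-.118,.008)
E
python3 cadfit.py
```

```text
[ 0.5318 -0.1763  0.1896  0.0202  0.0085 -0.0082 -0.0022  0.0052 -0.001 ] 10.862442038033686 [[2.8, 1.8], [1.0, 0.3], [1.3, -1.2], [0.1, -2.6], [-0.3, 1.3], [-2.1, 0.5], [-3.4, -0.4]] [[0.3, -0.8], [-1.7, -0.5], [0.2, -1.1], [1.8, -0.1]]
```

Call:
play_rows([
  [6, -1, -10],
  [5, -1, -15],
  [0, 0, -20],
  [0, 0, -15],
  [0, 0, -5],
], yaw=[0, 0, 0, 0, 0], gripper=[255, 255, 255, 255, 255])

```text
time: 6.12
eef_pos: [0.525, -0.0822, 0.1444]
tcp_rot: [180.0, 0.1, 101.1]
wrist_force: [0.2, -0.1, 0.1]
width: 0.0008
```

```bash
cat >> h.py <<'E'
def wc(s):
    # wrist camera with empirical rotation correction
    K,R,t=cam(s); dR=Ro.from_rotvec([.0202,.0085,-.0082]).as_matrix(); s=dict(s); s['rvec']=cv2.Rodrigues(dR@R)[0]; s['tvec']=dR@t+np.array([-.0022,.0052,-.001]); return s
CP=[.531,-.1762,.1896]
def loc(w): 
    w=np.asarray(w,float); c,s=np.cos(CP[2]),np.sin(CP[2]); d=w[:2]-CP[:2]; return np.array([c*d[0]+s*d[1],-s*d[0]+c*d[1],w[2]])*1000
def wor(l): return T(CP,np.array(l,float)/1000)[0]
def look(tag,wr=(180,80,330,290,2.8),sd=(210,120,330,240,5)):
    im,s=snap("wrist","w"+tag); crop(im,*wr,"w"+tag+"c"); im,s=snap("side","s"+tag); crop(im,*sd,"s"+tag+"c")
    st=state(); print('tcp local',loc(st['eef_pos']).round(1),'F',st['wrist_force'].round(1),'w',round(st['width'],4),'t',st['time'])
E
python3 - <<'E'
from h import *
look("6",(150,80,340,270,3.1))
E
```

```text
tcp local [ 11.8  93.2 145.7] F [-0.   0.2 -0.3] w -0.0 t 6.2167
```

```bash
python3 - <<'E'
from h import *
im,s=load("w6"); s=wc(s)
for z in (.042,.055):
    print(z,[loc(ray(s,*uc(c,150,80,3.1),z)).round(0)[:2].tolist() for c in [(330,205),(433,185),(463,355),(367,375),(200,183),(312,158),(378,440),(270,440)]])
im,s=load("s6"); crop(im,245,190,305,240,12,"s6d"); im,s=snap("top","t6"); crop(im,255,125,355,220,6,"t6c")
E
```

```text
0.042 [[-37.0, 96.0], [-43.0, 129.0], [14.0, 141.0], [21.0, 108.0], [-44.0, 54.0], [-52.0, 90.0], [45.0, 112.0], [45.0, 74.0]]
0.055 [[-38.0, 96.0], [-44.0, 128.0], [10.0, 139.0], [17.0, 108.0], [-45.0, 56.0], [-53.0, 90.0], [40.0, 112.0], [40.0, 75.0]]
```

```bash
python3 - <<'E'
from h import *
print(wor((-14,120,34)), state()['eef_pos'])
im,s=load("top0")
for z in (.2,.21,.22): print(loc(ray(s,*uc((303,122),255,125,6),z)))
for th in (1.6,1.7,1.8,1.85):
    print(th, 74+(-183*np.cos(th)+32*np.sin(th)), 34+183*np.sin(th)+32*np.cos(th))
print('spoon',ray(s,*uc((707,523),95,105,4.7),.01),ray(s,*uc((712,680),95,105,4.7),.01),'mug',ray(s,*uc((458,120),95,105,4.7),.05),'cup',ray(s,*uc((668,125),95,105,4.7),.04))
E
```

```text
[ 0.49463495 -0.06098896  0.034     ] [ 0.52538979 -0.08275001  0.14694952]
[116.96149097  -2.41129083 200.        ]
[114.74679804  -0.57907982 210.        ]
[112.53210512   1.25313119 220.        ]
1.6 111.32986787846401 215.9875846429542
1.7 129.31181639056 211.35163649534496
1.8 146.74110751693718 204.94364942053093
1.85 155.19382166409548 201.09447424609547
spoon [0.41125759 0.05333528 0.01      ] [0.28348077 0.04826847 0.01      ] mug [0.73942288 0.2602715  0.05      ] cup [0.73944687 0.08781472 0.04      ]
```

Call:
play_rows([
  [-5, 3, 25],
  [-10, 5, 10],
  [-10, 5, 0],
  [-6, 5, 0],
  [-4, 3, 0],
], yaw=[-0.122, -0.122, -0.122, -0.122, -0.122], gripper=[0, 0, 0, 0, 0])

```text
time: 6.68
eef_pos: [0.492, -0.0605, 0.1881]
tcp_rot: [179.4, 0.1, 65.4]
wrist_force: [-0.4, 0.3, 0.4]
width: 0.0306
```

Call:
play_rows([
  [-1, 1, 0],
  [0, 0, 0],
  [0, 0, 0],
  [0, 0, 0],
  [0, 0, 0],
], yaw=[-0.122, -0.122, -0.122, -0.122, -0.122], gripper=[0, 0, 0, 0, 0])

```text
time: 7.1
eef_pos: [0.493, -0.058, 0.1952]
tcp_rot: [178.9, -0.3, 29.6]
wrist_force: [0.2, -0.1, 1.1]
width: 0.0636
```

Call:
play_rows([
  [0, 0, 0],
  [0, 0, 0],
  [0, 0, 0],
], yaw=[-0.122, -0.122, -0.03], gripper=[0, 0, 0])

```text
time: 7.35
eef_pos: [0.4947, -0.0575, 0.1991]
tcp_rot: [178.8, -0.6, 13.2]
wrist_force: [0.1, -0.1, -0.1]
width: 0.0838
```

```bash
python3 - <<'E'
from h import *
im,s=snap("wrist","w7"); cv2.imwrite("pics/w7b.png",cv2.resize(im,None,fx=1.5,fy=1.5)); print(loc(state()['eef_pos']),state()['eef_pos'],state()['tcp_rot'])
E
```

```text
[-13.14126288 123.39852592 199.33253841] [ 0.4948378  -0.05748949  0.19933254] [178.76377952  -0.64731659  13.29151062]
```

```bash
python3 - <<'E'
from h import *
im,s=load("w7"); crop(im,195,160,320,245,6,"w7c")
for ss in (s,wc(s)):
    print([loc(ray(ss,*uc(c,0,0,1.5),.048)).round(0)[:2].tolist() for c in [(336,268),(408,252),(414,292),(347,306)]], 'cad near corners',[loc(ray(ss,*uc(c,0,0,1.5),.031)).round(0)[:2].tolist() for c in [(309,259),(309,505),(478,265)]])
E
```

```text
[[-48.0, 127.0], [11.0, 142.0], [18.0, 109.0], [-38.0, 94.0]] cad near corners [[-72.0, 130.0], [-74.0, -128.0], [73.0, 130.0]]
[[-48.0, 125.0], [10.0, 140.0], [17.0, 107.0], [-39.0, 93.0]] cad near corners [[-73.0, 128.0], [-78.0, -134.0], [72.0, 127.0]]
```

Call:
play_rows([
  [-5, -5, -20],
  [0, 0, -35],
  [0, 0, -35],
  [0, 0, -30],
  [0, 0, -10],
], yaw=[0.1, 0, 0, 0, 0], gripper=[0, 0, 0, 0, 0])

```text
time: 7.82
eef_pos: [0.494, -0.0625, 0.0733]
tcp_rot: [178.2, -1.5, 19.8]
wrist_force: [-0.4, -1.0, -0.6]
width: 0.0941
```

```bash
python3 - <<'E'
from h import *
look("8",(130,100,380,270,3.1),(215,120,335,240,5)); print(state()['tcp_rot'])
E
```

```text
tcp local [-14.4 118.4  75. ] F [0.2 0.2 0.6] w 0.0942 t 7.9167
[178.22585665  -1.54714045  19.79735265]
```

Call:
play_rows([
  [-5, -1, -12],
  [0, 0, -15],
  [0, 0, -9],
  [0, 0, 0],
  [0, 0, 0],
], yaw=[0, 0, 0, 0, 0], gripper=[0, 0, 80, 255, 255], newtons=6)

```text
time: 8.33
eef_pos: [0.4943, -0.064, 0.0453]
tcp_rot: [177.9, -2.1, 20.1]
wrist_force: [0.6, -0.4, 0.8]
width: 0.0772
```

Call:
play_rows([
  [0, 0, 0],
  [0, 0, 0],
  [0, 0, 0],
  [0, 0, 0],
], yaw=[0, 0, 0, 0], gripper=[255, 255, 255, 255])

```text
time: 8.67
eef_pos: [0.496, -0.0643, 0.0485]
tcp_rot: [177.8, -2.3, 20.1]
wrist_force: [-1.3, -1.7, -1.2]
width: 0.0608
```

```bash
python3 - <<'E'
from h import *
look("9",(130,100,380,270,3.1),(215,120,335,240,5)); print(state()['tcp_rot'])
E
```

```text
tcp local [-13.4 116.6  48.3] F [ 0.2  0.2 -1. ] w 0.0611 t 8.7667
[177.77727041  -2.26814197  20.11485419]
```

Call:
play_rows([
  [0, 0, 5],
  [0, 2, 8],
  [0, 3, 10],
  [0, 4, 12],
  [0, 4, 12],
], yaw=[0, 0, 0, 0, 0], gripper=[255, 255, 255, 255, 255], newtons=8)

```text
time: 9.18
eef_pos: [0.4948, -0.0506, 0.0978]
tcp_rot: [177.9, -2.1, 20.1]
wrist_force: [0.1, -0.6, 0.6]
width: 0.0223
```

```bash
python3 - <<'E'
from h import *
look("10",(130,100,380,270,3.1),(215,120,335,240,5)); print(state()['tcp_rot'])
E
```

```text
tcp local [-10.8 130.   99. ] F [ 1.1  1.  -1.3] w 0.0091 t 9.2833
[177.76881585  -2.29974344  20.10549321]
```

```bash
python3 - <<'E'
from h import *
im,s=load("w10")
P=[(270,308),(488,290)]
for z in (.04,.045,.05,.055,.06):
    a,b=[ray(s,*uc(c,130,100,3.1),z) for c in P]; print(z,np.linalg.norm(a-b),loc(a)[:2].round(0),loc(b)[:2].round(0))
P=[(245,340),(497,308)]
im,s=load("w9")
P=[(250,372),(526,335)]
for z in (.04,.045,.05,.055,.06):
    a,b=[ray(s,*uc(c,130,100,3.1),z) for c in P]; print(z,np.linalg.norm(a-b),loc(a)[:2].round(0),loc(b)[:2].round(0))
E
```

```text
0.04 0.06340425759690384 [-42. 131.] [ 19. 146.]
0.045 0.06205221719738639 [-42. 133.] [ 18. 147.]
0.05 0.06070017679786884 [-42. 134.] [ 17. 148.]
0.055 0.059348136398351396 [-42. 136.] [ 16. 150.]
0.06 0.05799609599883394 [-41. 138.] [ 15. 151.]
0.04 0.06502610532788151 [-44. 117.] [ 18. 136.]
0.045 0.06326855770959423 [-44. 119.] [ 17. 137.]
0.05 0.061511010091306946 [-43. 122.] [ 16. 139.]
0.055 0.05975346247301971 [-43. 124.] [ 14. 141.]
0.06 0.05799591485473231 [-43. 126.] [ 13. 142.]
```

Call:
play_rows([
  [-2, -2, 2],
  [-2, -2, 0],
  [-2, 0, -1],
  [-1, 0, -1],
  [-1, 0, -1],
], yaw=[0, 0, 0, 0, 0], gripper=[0, 0, 0, 0, 0])

```text
time: 9.7
eef_pos: [0.4868, -0.0551, 0.0976]
tcp_rot: [177.8, -2.3, 20.1]
wrist_force: [0.3, 0.4, -1.0]
width: 0.0397
```

Call:
play_rows([
  [-1, 0, -1],
  [-0.5, 0, -1],
  [-0.5, 0, -1],
  [-0.5, 0, -1],
  [-0.5, 0, -1],
], yaw=[0, 0, 0, 0, 0], gripper=[0, 0, 0, 0, 0])

```text
time: 10.12
eef_pos: [0.4827, -0.0552, 0.0909]
tcp_rot: [177.8, -2.2, 20.1]
wrist_force: [0.6, 1.0, 0.1]
width: 0.0731
```

Call:
play_rows([
  [0, 0, -1],
  [-0.5, 0, -1],
  [-0.5, 0, -1],
  [-0.5, 0, -1],
  [-0.5, 0, -1],
], yaw=[0, 0, 0, 0, 0], gripper=[0, 0, 0, 0, 0])

```text
time: 10.53
eef_pos: [0.4806, -0.0552, 0.0852]
tcp_rot: [177.8, -2.2, 20.1]
wrist_force: [-0.7, 0.7, -0.1]
width: 0.0938
```

Call:
play_rows([
  [5, 0, -12],
  [4, 0, -16],
  [1, 0, -16],
  [0, 0, -8],
  [0, 0, -3],
], yaw=[0, 0, 0, 0, 0], gripper=[0, 0, 0, 0, 0])

```text
time: 10.95
eef_pos: [0.4925, -0.0556, 0.0322]
tcp_rot: [177.7, -2.4, 20.1]
wrist_force: [-26.9, 6.4, 97.2]
width: 0.094
```

```bash
python3 - <<'E'
from h import *
look("11",(130,100,380,270,3.1),(215,120,335,240,5)); print(state()['tcp_rot'])
E
```

```text
tcp local [-15.2 125.8  32.7] F [-13.4   2.7  38.9] w 0.0943 t 11.05
[177.67529671  -2.40818851  20.10363991]
```

Call:
play_rows([
  [0, 0, 3],
  [0, 0, 0],
  [0, 0, 0],
  [0, 0, 0],
  [0, 0, 0],
], yaw=[0, 0, 0, 0, 0], gripper=[255, 255, 255, 255, 255], newtons=8)

```text
time: 11.47
eef_pos: [0.493, -0.0556, 0.0375]
tcp_rot: [177.6, -2.5, 20.1]
wrist_force: [1.4, 1.3, 1.3]
width: 0.064
```

Call:
play_rows([
  [0, 0, -0.6],
  [0, 0, -0.6],
], yaw=[0, 0], gripper=[255, 255])

```text
time: 11.63
eef_pos: [0.4931, -0.0553, 0.0364]
tcp_rot: [177.6, -2.5, 20.1]
wrist_force: [-3.3, 2.5, 9.4]
width: 0.0618
```

Call:
play_rows([
  [0, 0, 3],
  [0, 0, 5],
  [0, 0, 8],
  [0, 0, 10],
  [0, 0, 12],
], yaw=[0, 0, 0, 0, 0], gripper=[255, 255, 255, 255, 255])

```text
time: 12.05
eef_pos: [0.4906, -0.0553, 0.0738]
tcp_rot: [177.8, -2.2, 20.1]
wrist_force: [0.3, -0.2, -2.1]
width: 0.0619
```

```bash
python3 - <<'E'
from h import *
look("12",(130,100,380,270,3.1),(215,120,335,240,5)); print(state()['tcp_rot'])
E
```

```text
tcp local [-15.6 125.9  75.3] F [ 0.2 -0.  -2. ] w 0.0617 t 12.15
[177.68767828  -2.37384952  20.10570444]
```

Call:
play_rows([
  [0, 5, 15],
  [0, 10, 20],
  [0, 20, 15],
  [0, 25, 10],
  [5, 25, 0],
], yaw=[0, 0, 0, 0, 0], gripper=[255, 255, 255, 255, 255])

```text
time: 12.57
eef_pos: [0.4953, 0.0294, 0.1374]
tcp_rot: [177.8, -2.3, 19.8]
wrist_force: [0.2, -0.2, -2.1]
width: 0.0619
```

Call:
play_rows([
  [15, 25, 0],
  [20, 25, 0],
  [20, 20, 0],
  [20, 15, 0],
  [10, 5, 0],
], yaw=[0, 0, 0, 0, 0], gripper=[255, 255, 255, 255, 255])

```text
time: 12.98
eef_pos: [0.5815, 0.128, 0.1383]
tcp_rot: [177.8, -2.4, 19.9]
wrist_force: [-0.0, -0.3, -1.9]
width: 0.0618
```

```bash
python3 - <<'E'
from h import *
look("13",(130,100,380,270,3.1),(200,100,300,200,5)); print(state()['tcp_rot'],state()['eef_pos'])
E
```

```text
tcp local [106.1 288.2 137.8] F [ 0.3 -0.8 -1.8] w 0.0618 t 13.0833
[177.7927498   -2.3670579   19.91662238] [0.58091276 0.12684935 0.13781107]
```

Call:
play_rows([
  [0, 0, -15],
  [0, 0, -18],
  [0, 0, -18],
  [0, 0, -15],
  [0, 0, -10],
], yaw=[0, 0, 0, 0, 0], gripper=[255, 255, 255, 255, 255])

```text
time: 13.5
eef_pos: [0.5791, 0.125, 0.0606]
tcp_rot: [177.8, -2.5, 19.9]
wrist_force: [0.3, -0.2, -2.5]
width: 0.0616
```

```bash
python3 - <<'E'
from h import *
look("14",(130,100,380,270,3.1),(200,100,300,200,5)); print(state()['tcp_rot'],state()['eef_pos'])
E
```

```text
tcp local [103.7 286.9  60.4] F [-0.7  1.  -1.7] w 0.0618 t 13.6
[177.7883623   -2.40495942  19.87775086] [0.57879207 0.12505847 0.06035728]
```

Call:
play_rows([
  [0, 0, -5],
  [0, 0, -5],
  [0, 0, -5],
  [0, 0, -4],
  [0, 0, -2],
], yaw=[0, 0, 0, 0, 0], gripper=[255, 255, 255, 255, 255], newtons=5)

```text
time: 14.02
eef_pos: [0.5804, 0.1247, 0.0431]
tcp_rot: [177.7, -2.7, 19.9]
wrist_force: [-4.4, -0.1, 7.0]
width: 0.0609
```

```bash
python3 - <<'E'
from h import *
look("15",(130,100,380,270,3.1),(200,100,300,200,5)); print(state()['tcp_rot'],state()['eef_pos'])
E
```

```text
tcp local [105.3 286.2  43.1] F [-1.7 -1.   1.8] w 0.061 t 14.1167
[177.7097361   -2.75038066  19.86086504] [0.58043933 0.12476037 0.04306182]
```

Call:
play_rows([
  [0, 0, -3],
  [0, 0, -3],
  [0, 0, -1],
  [0, 0, 0],
  [0, 0, 0],
], yaw=[0, 0, 0, 0, 0], gripper=[255, 255, 0, 0, 0], newtons=5)

```text
time: 14.53
eef_pos: [0.5829, 0.1249, 0.0418]
tcp_rot: [177.6, -3.2, 19.9]
wrist_force: [-0.8, -0.5, 0.2]
width: 0.0777
```

Call:
play_rows([
  [0, 0, 10],
  [0, 0, 30],
  [0, 0, 40],
  [-20, 0, 30],
  [-30, 0, 0],
], yaw=[0, 0, 0, 0, 0], gripper=[0, 0, 0, 0, 0])

```text
time: 14.95
eef_pos: [0.5331, 0.1244, 0.1557]
tcp_rot: [177.6, -3.1, 19.8]
wrist_force: [0.5, -0.1, 0.5]
width: 0.0939
```

```bash
python3 - <<'E'
from h import *
look("16",(100,50,400,270,2.6),(200,100,300,200,5)); print(state()['tcp_rot'],state()['eef_pos'])
im,s=snap("top","t16"); crop(im,95,105,255,275,4.7,"t16c")
E
```

```text
tcp local [ 54.7 295.6 152.1] F [-0.1 -0.1 -1.4] w 0.0937 t 15.05
[177.6747006   -2.72944312  19.89215634] [0.52903007 0.1243897  0.1520667 ]
```

```bash
python3 - <<'E'
from h import *
im,s=load("w16")
d=dict(tl=(326,426),tr=(334,487),bnl=(378,420),bnr=(388,521),bfl=(607,402),fnr=(433,523),fnl=(427,484))
d={k:uc(v,100,50,2.6) for k,v in d.items()}
p,r=fit([(s,d)],[.6,.12,.3]); print(p,np.degrees(p[2]),r.round(1).tolist())
d=dict(bnl=(62,126),bnr=(75,254),bfl=(332,134),bfr=(332,259),fnr=(90,225),fnl=(84,171),ffl=(260,175),ffr=(260,228),tl=(25,150),tr=(33,224))
d={k:uc(v,100,50,2.6) for k,v in d.items()}
p,r=fit([(s,d)],[.43,.16,.3]); print('blue',p,np.degrees(p[2]),r.round(1).tolist())
E
```

```text
[0.58764887 0.08728236 0.42638306] 24.429949857472643 [[-0.0, 0.6], [-0.5, -1.3], [-0.6, 1.3], [-0.7, 0.8], [0.8, -0.2], [0.0, -0.4], [1.2, -0.5]]
blue [0.43017787 0.15887122 0.31959951] 18.311702877111383 [[-1.2, -0.4], [-0.9, 0.6], [0.1, -0.2], [0.1, 0.7], [0.2, -0.6], [0.5, 0.0], [-0.7, 0.3], [-0.1, -0.3], [0.7, 0.4], [1.0, -0.3]]
```

Call:
play_rows([
  [-10, 5, 5],
  [-15, 10, 5],
  [-15, 10, 0],
  [-15, 10, 0],
  [-10, 5, 0],
], yaw=[0.12, 0.12, 0.12, 0.12, 0.12], gripper=[133, 133, 133, 133, 133])

```text
time: 15.52
eef_pos: [0.4665, 0.1648, 0.1619]
tcp_rot: [177.6, -2.7, 55.3]
wrist_force: [0.4, -0.3, -0.3]
width: 0.0643
```

Call:
play_rows([
  [0, 0, 0],
  [0, 0, 0],
  [0, 0, 0],
  [0, 0, 0],
  [0, 0, 0],
], yaw=[0.12, 0.12, 0.12, 0.12, 0.12], gripper=[133, 133, 133, 133, 133])

```text
time: 15.93
eef_pos: [0.4675, 0.1666, 0.162]
tcp_rot: [177.7, -2.7, 91.1]
wrist_force: [-0.6, -1.0, 0.1]
width: 0.045
```

Call:
play_rows([
  [0, 0, 0],
  [0, 0, 0],
  [0, 0, 0],
], yaw=[0.12, 0.12, 0.1], gripper=[133, 133, 133])

```text
time: 16.18
eef_pos: [0.4695, 0.1667, 0.1617]
tcp_rot: [177.7, -2.8, 111.5]
wrist_force: [-0.8, 0.4, 0.3]
width: 0.0452
```

```bash
python3 - <<'E'
from h import *
look("17",(150,50,400,260,3),(200,100,300,200,5)); print(state()['tcp_rot'],state()['eef_pos'])
E
```

```text
tcp local [  4.2 348.3 161.7] F [-0.1  0.1  0.5] w 0.0449 t 16.2833
[177.70176169  -2.75799228 111.22218475] [0.46945019 0.16659988 0.16166156]
```

```bash
python3 - <<'E'
from h import *
im,s=load("w17")
d=dict(tr=(282,111),tl=(365,117),bnr=(254,181),bnl=(392,189),bfr=(244,460),bfl=(371,465),fnr=(297,246),fnl=(355,249),ffr=(287,427),ffl=(343,430))
d={k:uc(v,150,50,3) for k,v in d.items()}
p,r=fit([(s,d)],[.43,.16,.3]); print('blue',p,np.degrees(p[2]),r.round(1).tolist()); g=T(p,(.03,0,0))[0]; print('grip',g,'dp',(g-state()['eef_pos'])*1000)
d=dict(bnl=(667,322))
E
```

```text
blue [0.42966305 0.15945214 0.3194257 ] 18.301744723007992 [[0.5, 0.4], [-0.7, 0.1], [-0.3, -0.4], [0.5, -0.3], [-0.2, 0.6], [0.0, 0.5], [0.4, 0.3], [-0.5, 0.3], [0.8, -0.7], [-0.6, -1.0]]
grip [0.45814553 0.16887279 0.        ] dp [ -11.30465746    2.27290838 -161.66156299]
```

Call:
play_rows([
  [-6, 1, -20],
  [-5, 1, -32],
  [0, 0, -32],
  [0, 0, -22],
  [0, 0, -10],
], yaw=[-0.05, 0, 0, 0, 0], gripper=[133, 133, 133, 133, 133])

```text
time: 16.7
eef_pos: [0.4614, 0.1691, 0.0443]
tcp_rot: [177.3, -2.7, 106.9]
wrist_force: [0.4, 0.1, -1.1]
width: 0.0447
```

Call:
play_rows([
  [-3, 0, -1],
  [0, 0, -0.5],
  [0, 0, -0.5],
  [0, 0, -0.5],
  [0, 0, -0.5],
], yaw=[0.024, 0, 0, 0, 0], gripper=[133, 255, 255, 255, 255], newtons=6)

```text
time: 17.12
eef_pos: [0.4586, 0.1692, 0.0407]
tcp_rot: [177.4, -2.8, 107.8]
wrist_force: [-0.3, 1.0, -0.5]
width: 0.0213
```

Call:
play_rows([
  [0, 0, -0.5],
  [0, 0, -0.5],
  [0, 0, 0],
], yaw=[0, 0, 0], gripper=[255, 255, 255])

```text
time: 17.37
eef_pos: [0.4595, 0.1693, 0.0412]
tcp_rot: [177.2, -2.7, 107.8]
wrist_force: [0.3, -0.1, -0.9]
width: 0.0183
```

Call:
play_rows([
  [0, 0, 8],
  [0, 0, 15],
  [0, 0, 20],
  [0, 0, 20],
  [0, 0, 20],
], yaw=[0, 0, 0, 0, 0], gripper=[255, 255, 255, 255, 255])

```text
time: 17.78
eef_pos: [0.4569, 0.1687, 0.1255]
tcp_rot: [177.7, -2.8, 107.7]
wrist_force: [0.4, 0.5, -1.1]
width: 0.0177
```

```bash
python3 - <<'E'
from h import *
look("18",(150,60,350,280,2.7),(180,130,280,230,5)); print(state()['tcp_rot'],state()['eef_pos'])
E
```

```text
tcp local [ -6.1 352.8 127.6] F [-0.4 -0.6 -2.1] w 0.018 t 17.8833
[177.3388151   -2.75255132 107.70783371] [0.45856102 0.16910492 0.12756221]
```

Call:
play_rows([
  [0, 0, -18],
  [0, 0, -18],
  [0, 0, 0],
  [0, 0, 0],
  [0, 0, 0],
], yaw=[0, 0, 0, 0, 0], gripper=[255, 255, 255, 255, 255], newtons=4)

```text
time: 18.3
eef_pos: [0.4582, 0.1691, 0.0905]
tcp_rot: [177.3, -2.8, 107.7]
wrist_force: [-0.9, -0.5, -1.1]
width: 0.0184
```

```bash
python3 - <<'E'
from h import *
look("19",(150,60,350,280,2.7),(180,130,280,230,5)); print(state()['tcp_rot'],state()['eef_pos'])
E
```

```text
tcp local [ -6.1 352.8  91. ] F [-0.3  0.4 -2.1] w 0.0183 t 18.4
[177.20393174  -2.74650176 107.70470594] [0.45855336 0.16913809 0.09104301]
```

Call:
play_rows([
  [0, 0, -0.5],
  [0, 0, -0.5],
  [0, 0, -0.5],
  [0, 0, -0.5],
  [0, 0, -0.5],
], yaw=[0, 0, 0, 0, 0], gripper=[255, 255, 255, 255, 255], newtons=3.5)

```text
time: 18.82
eef_pos: [0.4594, 0.1694, 0.0901]
tcp_rot: [177.0, -2.7, 107.7]
wrist_force: [-0.2, -0.1, -1.0]
width: 0.0178
```

```bash
python3 - <<'E'
from h import *
look("20",(150,60,350,280,2.7),(180,130,280,230,5)); print(state()['tcp_rot'],state()['eef_pos'])
E
```

```text
tcp local [ -5.3 352.9  89.9] F [-0.3 -0.2 -1.7] w 0.0178 t 18.9167
[177.06480392  -2.74136974 107.70740359] [0.45927405 0.16934562 0.08994157]
```

Call:
play_rows([
  [0, 0, 15],
  [0, 0, -6],
  [0, 0, 15],
  [0, 0, -6],
  [0, 0, 0],
], yaw=[0, 0, 0, 0, 0], gripper=[255, 255, 255, 255, 255], newtons=4)

```text
time: 19.33
eef_pos: [0.4588, 0.1692, 0.1058]
tcp_rot: [177.1, -2.7, 107.7]
wrist_force: [-0.8, 0.3, -2.2]
width: 0.0179
```

```bash
python3 - <<'E'
from h import *
look("21",(150,60,350,280,2.7),(180,130,280,230,5)); print(state()['tcp_rot'],state()['eef_pos'])
E
```

```text
tcp local [ -5.3 352.9 106.8] F [-0.2 -0.7 -1.6] w 0.0181 t 19.4333
[177.0808815   -2.74269461 107.70742357] [0.4593087  0.16935252 0.10681464]
```

```bash
cat >> h.py <<'E'
def gfit(f,d,x0,y0,k,bias=0):
    """held cassette: params: grip x (cassette), grip z(TCP height in cassette), pitch; tool orientation known"""
    im,s=load(f); d={a:np.array(uc(b,x0,y0,k)) for a,b in d.items()}
    st=STATE[f] if f in STATE else state(); e=np.array(st['eef_pos']); Rt=Ro.from_euler('xyz',st['tcp_rot'],degrees=True)
    # cassette axes when pitch=0: cassette y || tool x (sign), z up = -tool z
    B=Rt.as_matrix(); yv=B[:,0]; zv=-B[:,2]
    xv=np.cross(yv,zv); 
    A=np.c_[xv,yv,zv]
    def pts(p,names): # pivot at TCP+? : rotate about tool x axis through TCP
        q=np.array([CAS[n] for n in names])-[p[0],p[3],p[1]]
        return (A@Ro.from_euler('y',-p[2]).as_matrix()@q.T).T+e
    def fn(p): return np.r_[(proj(s,pts(p,list(d)))-np.array(list(d.values()))).ravel(),(p[3])/.001]
    r=least_squares(fn,[.03,.045,.2,0],x_scale=[.01,.01,.1,.01],loss='soft_l1'); p=r.x
    tip=(A@Ro.from_euler('y',-p[2]).as_matrix()@(np.array([-.065,0,0])-[p[0],p[3],p[1]]))+e
    print(f,'grip x %.1f z %.1f y %.1f pitch %.1f'%(p[0]*1e3,p[1]*1e3,p[3]*1e3,np.degrees(p[2])),'tip-TCP (caddy local)',(loc(tip)-loc(e)).round(1),'rms',np.sqrt((r.fun[:-1]**2).mean()).round(2),'tip local',loc(tip).round(1))
    return p
STATE={}
E
python3 - <<'E'
from h import *
gfit("w21",dict(tr=(228,102),tl=(336,102),bnr=(187,190),bnl=(379,190),fnr=(240,272),fnl=(325,272),ffr=(240,537),ffl=(323,537),bfm=(282,571)),150,60,2.7)
import h
st=state(); 
for f,e,d in (("w18",[.45856,.1691,.12756],dict(tr=(225,73),tl=(339,73),bnr=(181,179),bnl=(384,179),fnr=(238,283),fnl=(326,283),ffr=(240,543),ffl=(323,543),bfm=(282,558))),("w20",[.45927,.16935,.08994],dict(tr=(227,84),tl=(338,84),bnr=(183,183),bnl=(382,183),fnr=(239,279),fnl=(325,279),ffr=(240,541),ffl=(323,541),bfm=(282,563)))):
    h.STATE[f]=dict(eef_pos=e,tcp_rot=st['tcp_rot']); gfit(f,d,150,60,2.7)
E
```

```text
w21 grip x 29.7 z 43.5 y -0.4 pitch 4.4 tip-TCP (caddy local) [-88.1  -7.5 -55.2] rms 0.68 tip local [-93.4 345.4  51.6]
w18 grip x 32.5 z 43.1 y -0.4 pitch -3.1 tip-TCP (caddy local) [-97.2  -9.2 -42.7] rms 0.66 tip local [-103.3  343.6   84.9]
w20 grip x 29.8 z 41.7 y -0.4 pitch 0.1 tip-TCP (caddy local) [-92.2  -8.4 -46.5] rms 0.63 tip local [-97.5 344.5  43.4]
```

Call:
play_rows([
  [0, 0, 20],
  [0, 0, -14],
  [0, 0, 20],
  [0, 0, -14],
  [0, 0, 0],
], yaw=[0, 0, 0, 0, 0], gripper=[255, 255, 255, 255, 255], newtons=4)

```text
time: 19.85
eef_pos: [0.4585, 0.1691, 0.1159]
tcp_rot: [177.3, -2.8, 107.7]
wrist_force: [-0.2, -0.7, -3.4]
width: 0.0179
```

Call:
play_rows([
  [0, 0, -14],
  [0, 0, 20],
  [0, 0, -14],
  [0, 0, 0],
], yaw=[0, 0, 0, 0], gripper=[255, 255, 255, 255], newtons=4)

```text
time: 20.18
eef_pos: [0.4581, 0.169, 0.1065]
tcp_rot: [177.5, -2.8, 107.7]
wrist_force: [-0.2, -0.4, -2.3]
width: 0.0181
```

```bash
sed -i "s/    print(f,'grip x/    xx=A@Ro.from_euler('y',-p[2]).as_matrix()@[1,0,0]; print('WORLD pitch %.1f yaw %.1f'%(np.degrees(np.arcsin(xx[2])),np.degrees(np.arctan2(xx[1],xx[0]))))\n    print(f,'grip x/" h.py
python3 - <<'E'
from h import *
look("22",(150,60,350,280,2.7),(180,130,280,230,5)); print(state()['tcp_rot'],state()['eef_pos'])
E
```

```text
tcp local [ -4.9 352.9 109.1] F [-0.2 -0.4 -0.6] w 0.0179 t 20.2833
[177.26173023  -2.75781456 107.69480023] [0.45964204 0.16947177 0.1090592 ]
```

```bash
python3 - <<'E'
from h import *
gfit("w22",dict(tr=(233,146),tl=(332,146),bnr=(193,210),bnl=(373,210),fnr=(242,260),fnl=(322,260),ffr=(241,521),ffl=(322,521),bfm=(282,588)),150,60,2.7)
E
```

```text
WORLD pitch 18.0 yaw 16.8
w22 grip x 30.2 z 47.3 y -0.4 pitch 15.3 tip-TCP (caddy local) [-75.8  -5.1 -74.3] rms 0.57 tip local [-80.8 347.8  34.8]
```

Call:
play_rows([
  [0, 0, 18],
  [0, 0, -12],
  [0, 0, 8],
  [0, 0, -2],
  [0, 0, 0],
], yaw=[0, 0, 0, 0, 0], gripper=[255, 255, 255, 255, 255], newtons=4)

```text
time: 20.7
eef_pos: [0.4603, 0.1697, 0.1245]
tcp_rot: [177.2, -2.8, 107.7]
wrist_force: [0.2, 0.2, -1.4]
width: 0.0181
```

```bash
python3 - <<'E'
from h import *
look("23",(150,60,350,280,2.7),(180,130,280,230,5)); print(state()['tcp_rot'],state()['eef_pos'])
E
```

```text
tcp local [ -3.8 353.  124.9] F [ 0.4 -1.4 -1.1] w 0.0181 t 20.8
[177.14390647  -2.75220465 107.70002899] [0.46069747 0.16974725 0.12487228]
```

Call:
play_rows([
  [0, 0, -14],
  [0, 0, 20],
  [0, 0, -14],
  [0, 0, 0],
  [0, 0, 0],
], yaw=[0, 0, 0, 0, 0], gripper=[255, 255, 255, 255, 255], newtons=4)

```text
time: 21.22
eef_pos: [0.4612, 0.1699, 0.1178]
tcp_rot: [177.1, -2.8, 107.7]
wrist_force: [1.2, 0.2, -1.1]
width: 0.0179
```

```bash
python3 - <<'E'
from h import *
look("24",(150,60,350,280,2.7),(180,130,280,230,5)); print(state()['tcp_rot'],state()['eef_pos'])
E
```

```text
tcp local [ -3.7 353.  117.3] F [-0.3  0.5 -2.3] w 0.0181 t 21.3167
[177.15994288  -2.75396024 107.69957007] [0.46081455 0.16978639 0.11731856]
```

```bash
python3 - <<'E'
from h import *
p=gfit("w24",dict(tr=(234,160),tl=(330,160),bnr=(195,217),bnl=(370,217),fnr=(242,260),fnl=(322,260),ffr=(241,517),ffl=(322,517),bfm=(282,591)),150,60,2.7)
print('blue bay tip target world', wor((-53,-90,20)))
E
```

```text
WORLD pitch 21.3 yaw 16.6
w24 grip x 27.2 z 46.8 y -0.4 pitch 18.5 tip-TCP (caddy local) [-68.8  -4.1 -77.1] rms 0.55 tip local [-72.5 348.9  40.2]
blue bay tip target world [ 0.49591172 -0.27457588  0.02      ]
```

Call:
play_rows([
  [0, -5, 20],
  [5, -20, 20],
  [10, -35, 18],
  [10, -38, 10],
  [10, -38, 5],
], yaw=[-0.02, -0.02, -0.02, -0.02, -0.02], gripper=[255, 255, 255, 255, 255], newtons=20)

```text
time: 21.73
eef_pos: [0.4938, 0.0342, 0.1936]
tcp_rot: [177.3, -2.8, 102.3]
wrist_force: [1.3, -0.1, -2.4]
width: 0.0179
```

Call:
play_rows([
  [10, -39, 0],
  [10, -39, 0],
  [10, -39, 0],
  [10, -39, 0],
  [10, -39, 0],
], yaw=[0, 0, 0, 0, 0], gripper=[255, 255, 255, 255, 255])

```text
time: 22.15
eef_pos: [0.5445, -0.1686, 0.1986]
tcp_rot: [177.0, -2.6, 102.3]
wrist_force: [0.5, 0.3, -2.1]
width: 0.0177
```

Call:
play_rows([
  [10, -38, 0],
  [10, -30, 0],
  [5, -15, 0],
], yaw=[0, 0, 0], gripper=[255, 255, 255])

```text
time: 22.4
eef_pos: [0.5695, -0.2604, 0.1991]
tcp_rot: [177.0, -2.6, 102.1]
wrist_force: [-0.3, 1.1, -1.6]
width: 0.0179
```

```bash
python3 - <<'E'
from h import *
look("25",(150,60,350,280,2.7),(260,170,370,270,5)); print(state()['tcp_rot'],state()['eef_pos'])
E
```

```text
tcp local [ 21.9 -89.1 198.7] F [ 0.6  0.8 -1.7] w 0.0175 t 22.5
[176.987325    -2.63261376 102.04888519] [ 0.56927292 -0.25954643  0.19870887]
```

```bash
python3 - <<'E'
from h import *
p=gfit("w25",dict(tr=(234,160),tl=(330,160),bnr=(195,217),bnl=(370,217),fnr=(242,260),fnl=(322,260),ffr=(241,517),ffl=(322,517),bfm=(282,591)),150,60,2.7)
im,s=load("w25")
for c,z,e in (((267,135),.031,(-57,-90)),((402,137),.031,(-57,-30)),((187,95),.031,(-74,-126)),((267,111),.031,'near strip edge'),((420,382),.008,(67,'?'))): print(e,loc(ray(s,*uc(c,150,60,2.7),z)).round(1))
E
```

```text
WORLD pitch 21.5 yaw 11.0
w25 grip x 27.5 z 46.7 y 0.3 pitch 18.5 tip-TCP (caddy local) [-69.    1.9 -77.3] rms 0.55 tip local [-47.1 -87.2 121.4]
(-57, -90) [-57.1 -90.1  31. ]
(-57, -30) [-57.6 -29.5  31. ]
(-74, -126) [ -73.  -125.2   31. ]
near strip edge [-67.2 -90.3  31. ]
(67, '?') [66.4 -6.3  8. ]
```

Call:
play_rows([
  [-3, -2, -15],
  [-3, -1.5, -25],
  [0, 0, -25],
  [0, 0, -20],
  [0, 0, -8],
], yaw=[0, 0, 0, 0, 0], gripper=[255, 255, 255, 255, 255])

```text
time: 22.92
eef_pos: [0.5634, -0.2613, 0.1062]
tcp_rot: [176.7, -2.5, 102.1]
wrist_force: [-0.3, -0.4, -2.0]
width: 0.0179
```

```bash
cat >> h.py <<'E'
def tipnow(p):
    st=state(); e=np.array(st['eef_pos']); B=Ro.from_euler('xyz',st['tcp_rot'],degrees=True).as_matrix(); yv=B[:,0]; zv=-B[:,2]; A=np.c_[np.cross(yv,zv),yv,zv]
    M=A@Ro.from_euler('y',-np.radians(p[2])).as_matrix()
    f=lambda q:(loc(M@(np.array(q)-[p[0]/1e3,p[3]/1e3,p[1]/1e3])+e)).round(1)
    x=M@[1,0,0]; print('tip',f((-.065,0,0)),'tipL/R z',f((-.065,.015,0))[2],f((-.065,-.015,0))[2],'far low',f((.065,0,0)),'pitch %.1f yaw_rel %.1f'%(np.degrees(np.arcsin(x[2])),np.degrees(np.arctan2(x[1],x[0])-CP[2])),'F',st['wrist_force'].round(1),'tcp',loc(e).round(1),'t',st['time'])
E
python3 - <<'E'
from h import *
tipnow((27.5,46.7,18.5,.3))
E
```

```text
tip [-52.9 -88.1  28.6] tipL/R z 29.2 27.9 far low [ 67.9 -87.6  76.7] pitch 21.7 yaw_rel 0.2 F [-0.3 -0.4 -2. ] tcp [ 15.8 -89.7 106.2] t 22.9167
```

Call:
play_rows([
  [-1.5, -2, -6],
  [0, 0, -6],
  [0, 0, -3],
  [0, 0, -0.5],
], yaw=[0, 0, 0, 0], gripper=[255, 255, 255, 255])

```text
time: 23.25
eef_pos: [0.5629, -0.2618, 0.0915]
tcp_rot: [176.6, -2.4, 102.2]
wrist_force: [0.3, -0.3, -1.8]
width: 0.0175
```

```bash
python3 - <<'E'
from h import *
tipnow((27.5,46.7,18.5,.3)); look("26",(150,60,350,280,2.7),(260,170,370,270,5))
E
```

```text
tip [-53.4 -88.7  13.8] tipL/R z 14.4 13.2 far low [ 67.3 -87.9  62.2] pitch 21.8 yaw_rel 0.4 F [ 0.3 -0.3 -1.8] tcp [ 15.1 -90.1  91.5] t 23.25
tcp local [ 15.2 -90.2  91.9] F [-1.  -0.2 -1.9] w 0.0176 t 23.35
```

Call:
play_rows([
  [0, -0.5, -3.5],
  [-3, -0.6, -1.2],
  [-3, -0.6, -0.5],
  [-3, -0.6, -0.5],
  [-3, -0.6, -0.5],
], yaw=[0, 0, 0, 0, 0], gripper=[255, 255, 255, 255, 255])

```text
time: 23.77
eef_pos: [0.551, -0.2653, 0.087]
tcp_rot: [176.5, -2.3, 102.2]
wrist_force: [5.7, 0.9, 0.9]
width: 0.018
```

```bash
python3 - <<'E'
from h import *
tipnow((27.5,46.7,18.5,.3)); look("27",(150,60,350,280,2.7),(260,170,370,270,5))
E
```

```text
tip [-65.4 -90.1   9. ] tipL/R z 9.6 8.4 far low [ 55.1 -89.2  57.8] pitch 22.0 yaw_rel 0.4 F [5.7 0.9 0.9] tcp [  2.9 -91.3  87. ] t 23.7667
tcp local [  2.7 -91.3  86.9] F [ 1.5  0.3 -2. ] w 0.018 t 23.8667
```

Call:
play_rows([
  [3.2, 0.6, -3.4],
  [3.2, 0.6, -3.4],
  [3, 0.6, -3.8],
  [3, 0.6, -3.8],
  [2.6, 0.5, -4],
], yaw=[0, 0, 0, 0, 0], gripper=[255, 255, 255, 255, 255], newtons=8)

```text
time: 24.28
eef_pos: [0.5678, -0.2623, 0.0686]
tcp_rot: [176.4, -2.2, 102.2]
wrist_force: [1.2, 0.9, 1.1]
width: 0.0178
```

```bash
python3 - <<'E'
from h import *
tipnow((27.5,46.7,8,.3)); look("28",(150,60,350,280,2.7),(260,170,370,270,5))
E
```

```text
tip [-61.4 -91.2   4.3] tipL/R z 4.8 3.7 far low [ 66.  -89.3  30.4] pitch 11.6 yaw_rel 0.9 F [1.2 0.9 1.1] tcp [ 19.9 -91.5  68.6] t 24.2833
tcp local [ 19.5 -91.3  67.9] F [-0.1  0.2 -1.3] w 0.0179 t 24.3833
```

```bash
python3 - <<'E'
from h import *
p=gfit("w28",dict(bnr=(189,197),bnl=(377,197),fnr=(240,274),fnl=(324,274),ffr=(240,536),ffl=(322,536),bfm=(282,577)),150,60,2.7)
im,s=load("w28")
for c,z,e in (((286,144),.031,(-57,-90)),((153,76),.031,(-74,-126))): print(e,loc(ray(s,*uc(c,150,60,2.7),z)).round(1))
E
```

```text
WORLD pitch 10.7 yaw 11.8
w28 grip x 27.1 z 44.0 y -0.3 pitch 7.2 tip-TCP (caddy local) [-82.3   0.8 -60.3] rms 0.58 tip local [-62.8 -90.5   7.6]
(-57, -90) [-57.4 -90.2  31. ]
(-74, -126) [ -74.  -126.2   31. ]
```

Call:
play_rows([
  [-3.5, -0.7, 0],
  [2.2, 0.5, -4],
  [2.2, 0.5, -4],
  [1.8, 0.4, -4],
  [1.6, 0.3, -4],
], yaw=[-0.01, 0, 0, 0, 0], gripper=[255, 255, 255, 255, 255], newtons=8)

```text
time: 24.8
eef_pos: [0.5737, -0.2616, 0.0527]
tcp_rot: [176.2, -2.1, 101.6]
wrist_force: [-3.8, 4.5, 12.2]
width: 0.0177
```

```bash
python3 - <<'E'
from h import *
look("29",(150,60,350,280,2.7),(260,170,370,270,5))
E
```

```text
tcp local [ 25.7 -91.8  52.3] F [3.1 0.8 0.3] w 0.0178 t 24.9
```

Call:
play_rows([
  [0, 0, -0.5],
  [0, 0, -0.5],
  [0, 0, -0.5],
  [0, 0, -0.5],
  [0, 0, 15],
], yaw=[0, 0, 0, 0, 0], gripper=[150, 150, 150, 150, 150], newtons=6)

```text
time: 25.32
eef_pos: [0.571, -0.2608, 0.0605]
tcp_rot: [176.6, -2.4, 101.6]
wrist_force: [0.1, 0.8, -0.2]
width: 0.0386
```

Call:
play_rows([
  [0, 0, 25],
  [-15, 0, 35],
  [-20, 0, 30],
  [-20, 0, 0],
  [0, 0, 0],
], yaw=[0, 0, 0, 0, 0], gripper=[133, 133, 133, 133, 133])

```text
time: 25.73
eef_pos: [0.5132, -0.2607, 0.1542]
tcp_rot: [176.8, -2.4, 101.6]
wrist_force: [-0.3, 0.1, -1.0]
width: 0.0451
```

```bash
python3 - <<'E'
from h import *
look("30",(150,60,350,280,2.7),(260,170,370,270,5)); print(state()['tcp_rot'])
E
```

```text
tcp local [-31.2 -80.1 154. ] F [-0.7  0.1 -0.5] w 0.0448 t 25.8333
[176.7003646   -2.38603231 101.63120449]
```

```bash
cat >> h.py <<'E'
def bayfit(f,d,x0,y0,k,yb):
    im,s=load(f); d={a:uc(b,x0,y0,k) for a,b in d.items()}
    w=wor((0,yb,8)); p,r=fit5([(s,d)],[*w,CP[2],0.0]); print('bay rel',(loc(p[:3])-[0,yb,8]).round(1),'yaw rel %.1f pitch %.1f'%(np.degrees(p[3]-CP[2]),np.degrees(p[4])),r.round(1).tolist())
    p,r=fit([(s,d)],[w[0],w[1],CP[2],.008]); print(' flat: bay rel',(loc([p[0],p[1],p[3]])-[0,yb,8]).round(1),'yaw rel %.1f'%np.degrees(p[2]-CP[2]),r.round(1).tolist())
E
sed -i 's/x_scale=\[.01,.01,.05\]\[:len(p0)\]/x_scale=[.01,.01,.05,.01][:len(p0)]/' h.py
python3 - <<'E'
from h import *
bayfit("w30",dict(bnr=(183,321),bnl=(304,320),fnr=(217,394),fnl=(268,394),ffr=(217,541),ffl=(268,540),bfr=(188,549),bfl=(303,547)),150,60,2.7,-90)
E
```

```text
bay rel [-2.4  0.3  0.6] yaw rel 0.4 pitch -0.5 [[-1.1, -0.4], [0.6, -0.2], [0.3, 0.5], [-0.3, 0.4], [1.5, -0.7], [-0.4, -0.6], [0.1, 0.4], [-0.6, 0.5]]
 flat: bay rel [-1.7  0.2 -0.1] yaw rel 0.4 [[-1.1, -0.3], [0.5, -0.1], [0.4, 0.3], [-0.3, 0.2], [1.5, -0.8], [-0.4, -0.7], [0.1, 0.6], [-0.6, 0.7]]
```

Call:
play_rows([
  [0, 20, 25],
  [0, 35, 20],
  [0, 40, 0],
  [0, 40, 0],
  [5, 40, 0],
], yaw=[0.05, 0.05, 0.05, 0.05, 0.02], gripper=[133, 133, 133, 133, 133])

```text
time: 26.25
eef_pos: [0.521, -0.0851, 0.1964]
tcp_rot: [177.0, -2.6, 114.2]
wrist_force: [0.8, -0.5, 0.8]
width: 0.0451
```

Call:
play_rows([
  [15, 39, 0],
  [15, 39, 0],
  [20, 36, 0],
  [20, 36, -15],
  [15, 20, -20],
], yaw=[0, 0, 0, 0, 0], gripper=[133, 133, 133, 133, 133])

```text
time: 26.67
eef_pos: [0.6059, 0.0897, 0.1631]
tcp_rot: [176.8, -2.6, 114.5]
wrist_force: [0.3, -0.6, 0.4]
width: 0.045
```

```bash
python3 - <<'E'
from h import *
look("31",(150,50,400,260,3),(200,100,300,200,5)); print(state()['tcp_rot'],state()['eef_pos'])
E
```

```text
tcp local [122.3 247.2 158.4] F [ 0.2 -1.3 -0.7] w 0.045 t 26.7667
[177.19598652  -2.72478772 114.62340076] [0.60448067 0.08965066 0.15844587]
```

```bash
cat >> h.py <<'E'
def cfit(f,d,x0,y0,k,p0,gx=.030,dz=.041):
    im,s=load(f); d={a:uc(b,x0,y0,k) for a,b in d.items()}
    p,r=fit([(s,d)],p0); g=T(p,(gx,0,dz))[0]; st=state()
    print('pose',p[:2].round(4),np.degrees(p[2]).round(1),'rms',np.sqrt((r**2).mean()).round(2),'grip',g.round(4),'dp mm',((g-st['eef_pos'])*1000).round(1),'dyaw rad',(p[2]+np.pi/2+.011-np.radians(st['tcp_rot'][2])).round(3),'max res',abs(r).max().round(1))
E
python3 - <<'E'
from h import *
cfit("w31",dict(tr=(267,168),tl=(349,168),bnr=(244,243),bnl=(379,246),fnr=(288,311),fnl=(344,311),ffr=(289,482),ffl=(342,482),bfr=(250,508),bfl=(373,506)),150,50,3,[.588,.087,.42])
E
```

```text
pose [0.5877 0.0873] 24.5 rms 0.61 grip [0.615  0.0998 0.041 ] dp mm [  10.5   10.2 -117.4] dyaw rad 0.01 max res 1.5
```

Call:
play_rows([
  [5, 5, -20],
  [3, 4, -32],
  [0, 0, -32],
  [0, 0, -22],
  [0, 0, -9],
], yaw=[0.01, 0, 0, 0, 0], gripper=[133, 133, 133, 133, 133])

```text
time: 27.18
eef_pos: [0.6145, 0.0998, 0.0387]
tcp_rot: [177.1, -2.7, 115.4]
wrist_force: [-0.2, 0.5, 0.2]
width: 0.0448
```

Call:
play_rows([
  [0, 0, 2],
  [0, 0, 0],
  [0, 0, 0],
  [0, 0, -0.5],
  [0, 0, -0.5],
], yaw=[0, 0, 0, 0, 0], gripper=[255, 255, 255, 255, 255], newtons=6)

```text
time: 27.6
eef_pos: [0.6156, 0.0987, 0.0417]
tcp_rot: [177.1, -2.7, 115.3]
wrist_force: [0.0, -0.8, -1.3]
width: 0.018
```

Call:
play_rows([
  [0, 0, -0.5],
  [0, 0, 0],
  [0, 0, 8],
  [0, 0, 20],
  [0, 0, 25],
], yaw=[0, 0, 0, 0, 0], gripper=[255, 255, 255, 255, 255])

```text
time: 28.02
eef_pos: [0.6135, 0.0983, 0.0934]
tcp_rot: [177.5, -2.8, 115.3]
wrist_force: [0.2, -0.6, -2.5]
width: 0.0178
```

Call:
play_rows([
  [0, 0, 20],
  [0, 0, -14],
  [0, 0, 20],
  [0, 0, -14],
  [0, 0, 0],
], yaw=[0, 0, 0, 0, 0], gripper=[255, 255, 255, 255, 255], newtons=4)

```text
time: 28.43
eef_pos: [0.6157, 0.0986, 0.1138]
tcp_rot: [177.0, -2.6, 115.3]
wrist_force: [-1.7, -0.1, -3.1]
width: 0.0177
```

```bash
python3 - <<'E'
from h import *
look("32",(150,60,350,280,2.7),(200,130,300,230,5)); print(state()['tcp_rot'],state()['eef_pos'])
E
```

```text
tcp local [136.5 253.7 116.9] F [ 0.4  1.2 -1.3] w 0.0182 t 28.5333
[176.72234666  -2.48622377 115.3104295 ] [0.61723941 0.09870425 0.11692468]
```

Call:
play_rows([
  [0, 0, -14],
  [0, 0, 18],
  [0, 0, -12],
  [0, 0, 0],
], yaw=[0, 0, 0, 0], gripper=[255, 255, 255, 255], newtons=4.5)

```text
time: 28.87
eef_pos: [0.6175, 0.0987, 0.1095]
tcp_rot: [176.7, -2.5, 115.3]
wrist_force: [-1.6, -0.9, -3.6]
width: 0.0178
```

Call:
play_rows([
  [0, 0, 0],
  [0, 0, 5],
], yaw=[0, 0], gripper=[255, 255], newtons=20)

```text
time: 29.03
eef_pos: [0.6173, 0.0988, 0.1145]
tcp_rot: [176.8, -2.5, 115.3]
wrist_force: [0.4, -0.3, -2.6]
width: 0.0176
```

```bash
python3 - <<'E'
from h import *
look("33",(150,60,350,280,2.7),(200,130,300,230,5)); print(state()['tcp_rot'],state()['eef_pos'])
E
```

```text
tcp local [137.7 253.7 116.5] F [ 0.5  0.2 -1.7] w 0.0179 t 29.1333
[176.57025087  -2.42901576 115.32365509] [0.61841232 0.09885846 0.11653645]
```

Call:
play_rows([
  [-15, 0, 25],
  [-25, -10, 25],
  [-25, -20, 22],
  [-20, -35, 5],
  [-5, -38, 3],
], yaw=[-0.05, -0.05, -0.05, -0.05, -0.03], gripper=[255, 255, 255, 255, 255])

```text
time: 29.55
eef_pos: [0.5246, -0.0017, 0.1986]
tcp_rot: [176.6, -2.5, 102.0]
wrist_force: [1.4, 0.0, -2.2]
width: 0.0177
```

Call:
play_rows([
  [0, -38, 0],
  [0, -25, 0],
  [0, -12, 0],
  [0, 0, 0],
], yaw=[0, 0, 0, 0], gripper=[255, 255, 255, 255])

```text
time: 29.88
eef_pos: [0.523, -0.0853, 0.2037]
tcp_rot: [176.2, -2.3, 101.7]
wrist_force: [-0.2, -0.2, -2.3]
width: 0.0173
```

```bash
python3 - <<'E'
from h import *
gfit("w33",dict(tr=(233,160),tl=(331,160),bnr=(194,217),bnl=(371,217),fnr=(242,262),fnl=(322,262),ffr=(241,521),ffl=(322,521),bfm=(282,593)),150,60,2.7) if 0 else None
look("34",(150,60,350,280,2.7),(230,150,340,250,5)); print(state()['tcp_rot'],state()['eef_pos'])
E
```

```text
tcp local [  9.8  92.9 203.5] F [ 0.1  0.8 -2.7] w 0.0183 t 29.9833
[176.22882289  -2.30068443 101.76813996] [ 0.52312196 -0.08315984  0.20352234]
```

```bash
python3 - <<'E'
from h import *
gfit("w34",dict(tr=(233,160),tl=(331,160),bnr=(194,217),bnl=(371,217),fnr=(242,262),fnl=(322,262),ffr=(241,521),ffl=(322,521),bfm=(282,593)),150,60,2.7)
im,s=load("w34")
for c,z,e in (((265,157),.031,(-57,90)),((131,156),.031,(-57,30)),((347,121),.031,(-74,126))): print(e,loc(ray(s,*uc(c,150,60,2.7),z)).round(1))
E
```

```text
WORLD pitch 21.9 yaw 10.8
w34 grip x 27.5 z 45.6 y 1.3 pitch 18.2 tip-TCP (caddy local) [-68.8   0.7 -76.9] rms 0.54 tip local [-59.   93.5 126.7]
(-57, 90) [-58.   89.5  31. ]
(-57, 30) [-57.6  29.2  31. ]
(-74, 126) [-74.  126.2  31. ]
```

Call:
play_rows([
  [3, -2, -18],
  [3, -1.5, -30],
  [0, 0, -30],
  [0, 0, -22],
  [0, 0, -8],
], yaw=[0, 0, 0, 0, 0], gripper=[255, 255, 255, 255, 255])

```text
time: 30.4
eef_pos: [0.5312, -0.0814, 0.0954]
tcp_rot: [175.8, -2.1, 102.1]
wrist_force: [-0.6, 0.7, -2.7]
width: 0.0181
```

```bash
python3 - <<'E'
from h import *
tipnow((27.5,45.6,18.2,1.3))
E
```

```text
tip [-50.1  93.2  18. ] tipL/R z 18.6 17.4 far low [70.1 93.9 67.5] pitch 22.4 yaw_rel 0.3 F [-0.6  0.7 -2.7] tcp [18.  93.  95.4] t 30.4
```

Call:
play_rows([
  [-2, -3, 0],
  [-1.5, -2, -2.5],
  [0, 0, -2.5],
  [0, 0, -1.5],
], yaw=[0, 0, 0, 0], gripper=[255, 255, 255, 255])

```text
time: 30.73
eef_pos: [0.528, -0.0845, 0.0899]
tcp_rot: [175.8, -2.2, 102.3]
wrist_force: [0.6, -0.4, -2.9]
width: 0.0182
```

```bash
python3 - <<'E'
from h import *
tipnow((27.5,45.6,18.2,1.3)); look("35",(150,60,350,280,2.7),(230,150,340,250,5))
E
```

```text
tip [-53.8  90.6  12.5] tipL/R z 13.0 11.9 far low [66.4 91.7 62. ] pitch 22.4 yaw_rel 0.5 F [ 0.6 -0.4 -2.9] tcp [14.4 90.7 89.9] t 30.7333
tcp local [14.4 90.6 89.8] F [-0.6  0.5 -2.3] w 0.0176 t 30.8333
```

Call:
play_rows([
  [0, -0.8, -3],
  [-3, -0.8, -0.8],
  [-3, -0.8, -0.5],
  [-3, -0.7, -0.5],
  [-3, -0.7, -0.5],
], yaw=[-0.008, 0, 0, 0, 0], gripper=[255, 255, 255, 255, 255])

```text
time: 31.25
eef_pos: [0.5165, -0.0889, 0.0861]
tcp_rot: [175.6, -2.1, 101.7]
wrist_force: [9.0, 1.6, 6.9]
width: 0.0179
```

```bash
python3 - <<'E'
from h import *
tipnow((27.5,45.6,18.2,1.3))
E
```

```text
tip [-65.6  88.9   8.4] tipL/R z 8.9 7.8 far low [54.4 89.  58.4] pitch 22.6 yaw_rel 0.0 F [9.  1.6 6.9] tcp [ 2.2 88.5 86.1] t 31.25
```

Call:
play_rows([
  [2.7, 0.5, -3.5],
  [2.7, 0.5, -3.5],
  [2.5, 0.5, -3.8],
  [2.5, 0.5, -3.8],
  [2.2, 0.4, -4],
], yaw=[0, 0, 0, 0, 0], gripper=[255, 255, 255, 255, 255], newtons=8)

```text
time: 31.67
eef_pos: [0.5317, -0.0865, 0.0683]
tcp_rot: [175.2, -2.0, 101.7]
wrist_force: [3.8, 1.4, 1.6]
width: 0.0181
```

```bash
python3 - <<'E'
from h import *
look("36",(150,60,350,280,2.7),(230,150,340,250,5))
E
```

```text
tcp local [17.6 88.  67.9] F [ 2.9  1.  -0.1] w 0.0177 t 31.7667
```

```bash
python3 - <<'E'
from h import *
gfit("w36",dict(bnr=(188,197),bnl=(378,197),fnr=(241,277),fnl=(324,277),ffr=(240,538),ffl=(322,538),bfm=(282,576)),150,60,2.7)
E
```

```text
WORLD pitch 10.9 yaw 11.3
w36 grip x 27.2 z 44.4 y -0.6 pitch 6.1 tip-TCP (caddy local) [-82.2   1.5 -61. ] rms 0.54 tip local [-64.6  89.5   7. ]
```

Tip is at −64.6 mm and 89.5 mm across, pitch about 11°; continue the swing.

Call:
play_rows([
  [0.5, 0, -1],
  [1.8, 0.4, -4],
  [1.8, 0.4, -4],
  [1.5, 0.4, -4],
  [1.3, 0.3, -4],
], yaw=[0, 0, 0, 0, 0], gripper=[255, 255, 255, 255, 255], newtons=8)

```text
time: 32.18
eef_pos: [0.5403, -0.0845, 0.0497]
tcp_rot: [175.2, -2.0, 101.7]
wrist_force: [-2.6, 3.3, 11.7]
width: 0.0183
```

Call:
play_rows([
  [0, 0, -0.5],
  [0, 0, -0.5],
  [0, 0, -0.5],
  [0, 0, -0.5],
  [0, 0, 15],
], yaw=[0, 0, 0, 0, 0], gripper=[150, 150, 150, 150, 150], newtons=6)

```text
time: 32.6
eef_pos: [0.5368, -0.0841, 0.0573]
tcp_rot: [175.8, -2.2, 101.7]
wrist_force: [-1.1, 0.6, 0.7]
width: 0.0386
```

Call:
play_rows([
  [0, 0, 25],
  [-15, 0, 35],
  [-20, 0, 30],
  [-20, 0, 0],
  [0, 0, 0],
], yaw=[0, 0, 0, 0, 0], gripper=[133, 133, 133, 133, 133])

```text
time: 33.02
eef_pos: [0.4787, -0.0844, 0.1511]
tcp_rot: [175.9, -2.2, 101.8]
wrist_force: [0.1, 0.9, -0.0]
width: 0.0449
```

```bash
python3 - <<'E'
from h import *
look("37",(150,60,350,280,2.7),(230,150,340,250,5)); print(state()['tcp_rot'])
im,s=snap("top","t37"); crop(im,95,105,255,275,4.7,"t37c")
E
```

```text
tcp local [-31.9  99.4 151. ] F [ 0.6  0.2 -0.2] w 0.045 t 33.1167
[175.82730991  -2.13586806 101.74302593]
```

```bash
python3 - <<'E'
from h import *
bayfit("w37",dict(bnr=(183,320),bnl=(307,320),fnr=(219,394),fnl=(271,394),ffr=(219,541),ffl=(270,541),bfr=(189,548),bfl=(304,548)),150,60,2.7,90)
im,s=load("t37")
d=dict(bfl=(285,485),bfr=(352,471),bnl=(303,614),bnr=(372,600),fnl=(308,588),fnr=(340,581),ffl=(300,503),ffr=(330,498),tl=(328,647),tr=(372,638))
d={k:uc(v,95,105,4.7) for k,v in d.items()}
p,r=fit([(s,d)],[.37,.35,.15]); print('orange',p,np.degrees(p[2]),abs(r).max()); print(T(p,(.03,0,0)))
E
```

```text
bay rel [-1.8  0.2 -0.2] yaw rel 0.2 pitch 0.1 [[-0.4, -0.4], [0.6, -0.3], [0.4, 0.5], [-0.5, 0.5], [1.2, -0.5], [-0.5, -0.7], [0.1, 0.7], [-0.4, 0.3]]
 flat: bay rel [-2.   0.2 -0. ] yaw rel 0.2 [[-0.4, -0.4], [0.6, -0.3], [0.3, 0.6], [-0.5, 0.5], [1.2, -0.5], [-0.5, -0.6], [0.1, 0.7], [-0.4, 0.2]]
orange [0.37956358 0.35583264 0.17911961] 10.262797784731669 1.387448194618969
[[0.40908361 0.36117754 0.        ]]
```

Call:
play_rows([
  [0, 15, 25],
  [0, 30, 20],
  [5, 38, 5],
  [10, 38, 0],
  [12, 38, 0],
], yaw=[-0.05, -0.05, -0.05, -0.05, -0.05], gripper=[133, 133, 133, 133, 133])

```text
time: 33.58
eef_pos: [0.5091, 0.0752, 0.1988]
tcp_rot: [176.2, -2.3, 86.4]
wrist_force: [1.2, -0.3, 0.4]
width: 0.0451
```

Call:
play_rows([
  [14, 38, 0],
  [14, 38, 0],
  [14, 38, 0],
  [14, 38, 0],
  [14, 38, 0],
], yaw=[0, 0, 0, 0, 0], gripper=[133, 133, 133, 133, 133])

```text
time: 34.0
eef_pos: [0.5799, 0.2719, 0.194]
tcp_rot: [176.5, -2.2, 86.2]
wrist_force: [1.9, -1.1, 0.3]
width: 0.045
```

Call:
play_rows([
  [14, 30, -10],
  [10, 20, -20],
  [5, 10, -10],
  [0, 0, 0],
], yaw=[0, 0, 0, 0], gripper=[133, 133, 133, 133])

```text
time: 34.33
eef_pos: [0.6103, 0.3441, 0.1448]
tcp_rot: [176.8, -2.0, 86.5]
wrist_force: [-1.2, -0.9, -1.0]
width: 0.0451
```

```bash
python3 - <<'E'
from h import *
look("38",(150,50,400,260,3),(200,100,300,200,5)); print(state()['tcp_rot'],state()['eef_pos'])
E
```

```text
tcp local [175.5 494.1 147.1] F [ 0.1 -0.3 -0.6] w 0.0453 t 34.4333
[176.7052271   -2.07852991  86.48083341] [0.61022042 0.34213757 0.1470829 ]
```

```bash
python3 - <<'E'
from h import *
cfit("w38",dict(tr=(244,175),tl=(330,175),bnr=(217,255),bnl=(360,256),fnr=(259,327),fnl=(321,327),ffr=(263,507),ffl=(320,507),bfr=(228,532),bfl=(356,530)),150,50,3,[.59,.34,-.05])
E
```

```text
pose [0.5944 0.3414] -3.3 rms 0.66 grip [0.6243 0.3397 0.041 ] dp mm [  14.1   -2.4 -106.1] dyaw rad 0.015 max res 1.3
```

Call:
play_rows([
  [6, -1.5, -20],
  [6, -1, -30],
  [0, 0, -28],
  [0, 0, -20],
  [0, 0, -6],
], yaw=[0.015, 0, 0, 0, 0], gripper=[133, 133, 133, 133, 133])

```text
time: 34.85
eef_pos: [0.6255, 0.3354, 0.0478]
tcp_rot: [176.1, -2.3, 87.2]
wrist_force: [0.3, -1.0, -0.4]
width: 0.0446
```

Call:
play_rows([
  [-1.5, 4, -3],
  [0, 0.5, -3],
  [0, 0, -0.5],
  [0, 0, -0.5],
  [0, 0, -0.5],
], yaw=[0, 0, 0, 0, 0], gripper=[133, 133, 255, 255, 255], newtons=6)

```text
time: 35.27
eef_pos: [0.6258, 0.3388, 0.0454]
tcp_rot: [175.9, -2.5, 87.0]
wrist_force: [-0.1, -0.2, 0.1]
width: 0.0285
```

Call:
play_rows([
  [0, 0, -0.5],
  [0, 0, -0.5],
  [0, 0, 0],
  [0, 0, 0],
], yaw=[0, 0, 0, 0], gripper=[255, 255, 255, 255])

```text
time: 35.6
eef_pos: [0.6263, 0.3391, 0.0465]
tcp_rot: [175.7, -2.5, 87.1]
wrist_force: [-1.1, 0.1, -1.7]
width: 0.018
```

Call:
play_rows([
  [0, 0, 10],
  [0, 0, 20],
  [0, 0, 25],
  [0, 0, -5],
  [0, 0, 0],
], yaw=[0, 0, 0, 0, 0], gripper=[255, 255, 255, 255, 255], newtons=6)

```text
time: 36.02
eef_pos: [0.6254, 0.3388, 0.0989]
tcp_rot: [175.9, -2.5, 87.1]
wrist_force: [-0.7, -0.2, -4.1]
width: 0.0177
```

Call:
play_rows([
  [0, 0, 18],
  [0, 0, -14],
  [0, 0, 18],
  [0, 0, -14],
  [0, 0, 0],
], yaw=[0, 0, 0, 0, 0], gripper=[255, 255, 255, 255, 255], newtons=4.5)

```text
time: 36.43
eef_pos: [0.6247, 0.3386, 0.1055]
tcp_rot: [176.0, -2.4, 87.1]
wrist_force: [-0.6, -0.6, -4.6]
width: 0.0179
```

```bash
python3 - <<'E'
from h import *
look("39",(150,60,350,280,2.7),(180,100,300,220,5)); print(state()['tcp_rot'],state()['eef_pos'])
E
```

```text
tcp local [190.7 488.4 109.5] F [-0.3  0.5 -1.7] w 0.0178 t 36.5333
[175.73065581  -2.55230399  87.07885861] [0.62627369 0.33936291 0.10954881]
```

```bash
python3 - <<'E'
from h import *
gfit("w39",dict(tr=(232,147),tl=(331,146),bnr=(194,208),bnl=(370,209),fnr=(242,259),fnl=(321,257),ffr=(242,516),ffl=(321,515),bfm=(282,578)),150,60,2.7)
E
```

```text
WORLD pitch 19.3 yaw -3.8
w39 grip x 31.8 z 52.2 y 0.2 pitch 15.0 tip-TCP (caddy local) [-71.2  20.9 -81.2] rms 0.7 tip local [119.6 509.3  28.4]
```

Call:
play_rows([
  [-15, -10, 25],
  [-28, -20, 25],
  [-28, -25, 22],
  [-28, -30, 12],
  [-20, -35, 5],
], yaw=[0.05, 0.05, 0.05, 0.05, 0.05], gripper=[255, 255, 255, 255, 255], newtons=20)

```text
time: 36.95
eef_pos: [0.5051, 0.2216, 0.196]
tcp_rot: [176.0, -2.4, 102.1]
wrist_force: [1.5, -0.3, -1.9]
width: 0.0177
```

Call:
play_rows([
  [-8, -40, 0],
  [0, -40, 0],
  [4, -40, 0],
  [6, -40, 0],
  [8, -40, 0],
], yaw=[0, 0, 0, 0, 0], gripper=[255, 255, 255, 255, 255])

```text
time: 37.37
eef_pos: [0.5095, 0.0163, 0.2028]
tcp_rot: [175.4, -2.4, 102.8]
wrist_force: [0.3, 0.9, -2.2]
width: 0.0179
```

Call:
play_rows([
  [8, -40, 0],
  [8, -40, 0],
  [8, -40, 0],
  [8, -35, 0],
  [5, -20, 0],
], yaw=[0, 0, 0, 0, 0], gripper=[255, 255, 255, 255, 255])

```text
time: 37.78
eef_pos: [0.546, -0.168, 0.2069]
tcp_rot: [175.1, -2.2, 102.7]
wrist_force: [0.5, 0.8, -2.4]
width: 0.0178
```

```bash
python3 - <<'E'
from h import *
look("40",(150,60,350,280,2.7),(230,150,350,270,5)); print(state()['tcp_rot'],state()['eef_pos']); tipnow((31.8,52.2,15,.2))
E
```

```text
tcp local [ 16.4   5.5 206.6] F [ 0.6  0.1 -3. ] w 0.0182 t 37.8833
[175.09291657  -2.21233064 102.58193223] [ 0.54605039 -0.16771431  0.2065513 ]
tip [-56.9   6.3 124.6] tipL/R z 125.1 124.0 far low [ 65.3   8.2 168.8] pitch 19.9 yaw_rel 0.9 F [ 0.6  0.1 -3. ] tcp [ 16.4   5.5 206.6] t 37.8833
```

Call:
play_rows([
  [6, -20, -5],
  [4, -15, -15],
  [0, 0, -20],
  [0, 0, -15],
  [0, 0, -5],
], yaw=[-0.015, 0, 0, 0, 0], gripper=[255, 255, 255, 255, 255])

```text
time: 38.3
eef_pos: [0.5572, -0.203, 0.1483]
tcp_rot: [174.8, -2.1, 101.7]
wrist_force: [-0.3, -0.2, -2.5]
width: 0.0178
```

```bash
python3 - <<'E'
from h import *
gfit("w40",dict(tr=(234,149),tl=(331,149),bnr=(195,210),bnl=(370,210),fnr=(243,260),fnl=(322,260),ffr=(243,515),ffl=(321,515),bfm=(282,580)),150,60,2.7)
tipnow((31.8,52.2,15,.2)); look("41",(150,60,350,280,2.7),(230,150,350,270,5))
E
```

```text
WORLD pitch 20.4 yaw 10.9
w40 grip x 12.4 z -5.0 y -38.7 pitch 15.2 tip-TCP (caddy local) [-74.8  38.4 -20.9] rms 0.79 tip local [-54.1   7.1 127.4]
tip [-52.2 -29.6  66. ] tipL/R z 66.5 65.4 far low [ 69.9 -29.5 110.8] pitch 20.2 yaw_rel 0.1 F [-0.3 -0.2 -2.5] tcp [ 20.7 -31.3 148.3] t 38.3
tcp local [ 21.  -31.2 149.6] F [ 0.7 -0.3 -1.5] w 0.0178 t 38.4
```

Call:
play_rows([
  [-1, -1, -12],
  [-1, -0.5, -16],
  [-0.5, 0, -14],
  [0, 0, -9],
  [0, 0, -3],
], yaw=[0, 0, 0, 0, 0], gripper=[255, 255, 255, 255, 255])

```text
time: 38.82
eef_pos: [0.557, -0.2034, 0.0977]
tcp_rot: [174.4, -1.7, 101.9]
wrist_force: [-0.9, -0.4, -2.0]
width: 0.0181
```

```bash
python3 - <<'E'
from h import *
tipnow((31.8,52.2,15,.2)); look("42",(150,60,350,280,2.7),(230,150,350,270,5))
E
```

```text
tip [-51.9 -30.6  14.8] tipL/R z 15.3 14.4 far low [ 69.8 -29.8  60.6] pitch 20.6 yaw_rel 0.4 F [-0.9 -0.4 -2. ] tcp [ 20.4 -31.6  97.7] t 38.8167
tcp local [ 20.5 -31.8  98.5] F [-0.1  0.3 -1.7] w 0.0179 t 38.9167
```

Call:
play_rows([
  [-1, 0, -4],
  [-3, -0.5, -2.5],
  [-4, -0.7, -0.5],
  [-4, -0.7, -0.5],
  [-3.5, -0.7, -0.5],
], yaw=[-0.006, 0, 0, 0, 0], gripper=[255, 255, 255, 255, 255])

```text
time: 39.33
eef_pos: [0.5419, -0.2066, 0.0926]
tcp_rot: [174.2, -1.6, 101.5]
wrist_force: [-0.3, 0.1, -1.3]
width: 0.0177
```

```bash
python3 - <<'E'
from h import *
tipnow((31.8,52.2,15,.2))
E
```

```text
tip [-67.  -30.7   9.4] tipL/R z 9.8 9.0 far low [ 54.5 -30.5  55.6] pitch 20.8 yaw_rel 0.1 F [-0.3  0.1 -1.3] tcp [  4.9 -31.9  92.6] t 39.3333
```

Call:
play_rows([
  [3, 0.6, -3],
  [3, 0.6, -3.3],
  [2.9, 0.6, -3.6],
  [2.7, 0.5, -3.8],
  [2.5, 0.5, -3.9],
], yaw=[0, 0, 0, 0, 0], gripper=[255, 255, 255, 255, 255], newtons=8)

```text
time: 39.75
eef_pos: [0.5579, -0.2043, 0.076]
tcp_rot: [173.9, -1.4, 101.5]
wrist_force: [1.4, 0.1, 1.1]
width: 0.0182
```

```bash
python3 - <<'E'
from h import *
look("43",(150,60,350,280,2.7),(230,150,350,270,5))
E
```

```text
tcp local [ 20.7 -32.4  75.3] F [ 0.3  0.3 -1.9] w 0.0176 t 39.85
```

```bash
python3 - <<'E'
from h import *
gfit("w43",dict(bnr=(191,191),bnl=(374,191),fnr=(242,267),fnl=(323,267),ffr=(242,521),ffl=(322,521),bfm=(282,560)),150,60,2.7)
E
```

```text
WORLD pitch 12.3 yaw 11.2
w43 grip x 28.8 z 50.1 y -0.4 pitch 6.3 tip-TCP (caddy local) [-81.    1.3 -68.9] rms 0.63 tip local [-60.3 -31.1   6.5]
```

Call:
play_rows([
  [-3, -0.6, -0.5],
  [-2.5, -0.5, -0.5],
  [2.6, 0.5, -4],
  [2.4, 0.5, -4.5],
  [2.4, 0.5, -4.5],
], yaw=[0, 0, 0, 0, 0], gripper=[255, 255, 255, 255, 255], newtons=8)

```text
time: 40.27
eef_pos: [0.5614, -0.2042, 0.0628]
tcp_rot: [173.6, -1.3, 101.5]
wrist_force: [2.4, 1.0, 1.1]
width: 0.0178
```

```bash
python3 - <<'E'
from h import *
look("44",(150,60,350,280,2.7),(230,150,350,270,5))
E
```

```text
tcp local [ 24.7 -33.   62.2] F [3.4 1.6 0.8] w 0.0179 t 40.3667
```

```bash
python3 - <<'E'
from h import *
gfit("w44",dict(bnr=(188,181),bnl=(382,181),fnr=(242,283),fnl=(326,283),ffr=(243,531),ffl=(322,531),bfm=(282,546)),150,60,2.7)
E
```

```text
WORLD pitch 3.8 yaw 11.4
w44 grip x 29.5 z 48.5 y -0.7 pitch -2.5 tip-TCP (caddy local) [-91.    1.  -54.7] rms 0.72 tip local [-66.3 -32.    7.5]
```

Call:
play_rows([
  [1.5, 0.8, -3.5],
  [1.5, 0.8, -3.5],
  [0, 0, -1.5],
], yaw=[0, 0, 0], gripper=[255, 255, 255], newtons=8)

```text
time: 40.62
eef_pos: [0.5651, -0.202, 0.0535]
tcp_rot: [173.6, -1.3, 101.5]
wrist_force: [-2.8, 3.9, 12.8]
width: 0.0182
```

Call:
play_rows([
  [0, 0, -0.5],
  [0, 0, -0.5],
  [0, 0, -0.5],
  [0, 0, -0.5],
  [0, 0, 15],
], yaw=[0, 0, 0, 0, 0], gripper=[150, 150, 150, 150, 150], newtons=6)

```text
time: 41.03
eef_pos: [0.5623, -0.2011, 0.0613]
tcp_rot: [174.1, -1.6, 101.5]
wrist_force: [0.1, 0.6, -0.4]
width: 0.0384
```

Call:
play_rows([
  [0, 0, 25],
  [-15, 0, 35],
  [-20, 0, 30],
  [-20, 0, 0],
  [0, 0, 0],
], yaw=[0, 0, 0, 0, 0], gripper=[150, 133, 133, 133, 133])

```text
time: 41.45
eef_pos: [0.5045, -0.201, 0.1543]
tcp_rot: [174.3, -1.6, 101.5]
wrist_force: [-0.9, -0.9, -1.1]
width: 0.0449
```

```bash
python3 - <<'E'
from h import *
look("45",(150,60,350,280,2.7),(230,150,350,270,5)); print(state()['tcp_rot'])
im,s=snap("top","t45"); crop(im,95,165,255,275,5,"t45c")
E
```

```text
tcp local [-28.6 -19.9 154.1] F [-0.   0.4 -0.2] w 0.0451 t 41.55
[174.22771052  -1.60384846 101.55590506]
```

```bash
python3 - <<'E'
from h import *
bayfit("w45",dict(bnr=(182,302),bnl=(304,302),fnr=(217,378),fnl=(266,378),ffr=(219,521),ffl=(268,521),bfr=(191,527),bfl=(302,527)),150,60,2.7,-30)
bayfit("w45",dict(bnr=(33,302),bnl=(160,302),fnr=(54,378),fnl=(107,377),bfr=(56,528)),150,60,2.7,-90)
im,s=load("t45")
d=dict(bfl=(304,213),bfr=(377,201),bnl=(323,356),bnr=(397,340),fnl=(328,326),fnr=(362,320),ffl=(319,236),ffr=(352,232),tl=(348,390),tr=(396,380))
d={k:uc(v,95,165,5) for k,v in d.items()}
p,r=fit([(s,d)],[.37,.35,.15]); print('orange',p,np.degrees(p[2]),abs(r).max()); print(T(p,(.03,0,0)))
E
```

```text
bay rel [-1.9 -0.8 -1.4] yaw rel 0.5 pitch -0.6 [[-0.8, 0.0], [0.7, -0.1], [0.0, 0.3], [0.1, 0.3], [0.8, -0.5], [-0.5, -0.7], [-0.3, 0.5], [-0.0, 0.1]]
 flat: bay rel [-1.  -0.9 -2.3] yaw rel 0.5 [[-0.7, 0.2], [0.5, 0.0], [0.1, 0.1], [0.1, 0.0], [0.8, -0.6], [-0.5, -0.8], [-0.3, 0.8], [-0.1, 0.3]]
bay rel [-0.8  0.1 -3.2] yaw rel -0.3 pitch -0.1 [[-0.2, -0.4], [-0.3, 0.1], [1.0, -0.1], [-0.3, 0.3], [0.0, 0.1]]
 flat: bay rel [-0.7  0.1 -3.3] yaw rel -0.3 [[-0.2, -0.4], [-0.4, 0.1], [1.1, -0.2], [-0.3, 0.3], [-0.0, 0.2]]
orange [0.37897953 0.35535242 0.16662638] 9.54698810802276 1.267149933495915
[[0.40856403 0.36032811 0.        ]]
```

Call:
play_rows([
  [0, 15, 25],
  [-5, 30, 20],
  [-6, 40, 0],
  [-6, 40, 0],
  [-7, 40, 0],
], yaw=[0, 0, 0, 0, 0], gripper=[133, 133, 133, 133, 133])

```text
time: 42.02
eef_pos: [0.484, -0.0354, 0.1948]
tcp_rot: [174.7, -1.9, 101.1]
wrist_force: [0.8, 0.0, 0.5]
width: 0.045
```

Call:
play_rows([
  [-7, 40, 0],
  [-7, 40, 0],
  [-7, 40, 0],
  [-7, 40, 0],
  [-8, 40, 0],
], yaw=[0, 0, 0, 0, 0], gripper=[133, 133, 133, 133, 133])

```text
time: 42.43
eef_pos: [0.4472, 0.1705, 0.1915]
tcp_rot: [174.9, -1.9, 101.1]
wrist_force: [1.1, 0.2, 0.3]
width: 0.0451
```

Call:
play_rows([
  [-8, 40, 0],
  [-8, 40, -10],
  [-8, 35, -15],
  [-8, 25, -15],
  [0, 10, 0],
], yaw=[0, 0, 0, 0, 0], gripper=[133, 133, 133, 133, 133])

```text
time: 42.85
eef_pos: [0.4122, 0.3305, 0.1471]
tcp_rot: [175.1, -1.9, 101.4]
wrist_force: [-0.6, -0.9, -1.1]
width: 0.0447
```

```bash
python3 - <<'E'
from h import *
look("46",(150,50,400,260,3),(130,100,250,220,5)); print(state()['tcp_rot'],state()['eef_pos'])
E
```

```text
tcp local [-19.6 518.5 149.6] F [ 0.2 -0.4  1.6] w 0.0448 t 42.95
[174.98855092  -1.93481097 101.43909918] [0.41407108 0.32936899 0.1495643 ]
```

```bash
python3 - <<'E'
from h import *
cfit("w46",dict(tr=(342,136),tl=(429,137),bnr=(319,212),bnl=(465,217),fnr=(371,288),fnl=(432,290),ffr=(365,470),ffl=(421,471),bfr=(313,497),bfl=(444,498)),150,50,3,[.38,.355,.17],dz=.043)
im,s=load("w46"); print('decoy near corner',ray(s,*uc((487,533),150,50,3),.03),ray(s,*uc((555,465),150,50,3),.03))
E
```

```text
pose [0.3818 0.3552] 10.5 rms 0.41 grip [0.4113 0.3607 0.043 ] dp mm [  -2.8   31.4 -106.6] dyaw rad -0.005 max res 0.8
decoy near corner [0.45412512 0.41365915 0.03      ] [0.42129191 0.43176791 0.03      ]
```

Call:
play_rows([
  [-2, 18, -12],
  [-2, 13, -25],
  [0, 1, -30],
  [0, 0, -25],
  [0, 0, -12],
], yaw=[-0.005, 0, 0, 0, 0], gripper=[133, 133, 133, 133, 133])

```text
time: 43.37
eef_pos: [0.4167, 0.36, 0.0479]
tcp_rot: [174.5, -2.1, 101.0]
wrist_force: [-0.1, 0.0, -0.2]
width: 0.0453
```

Call:
play_rows([
  [-4, 0.5, -3],
  [-2.5, 0.3, -2],
  [0, 0, -0.5],
  [-0.3, 0, -0.7],
  [-0.3, 0, -0.7],
], yaw=[0, 0, 0, 0, 0], gripper=[133, 133, 255, 255, 255], newtons=6)

```text
time: 43.78
eef_pos: [0.4123, 0.3575, 0.0418]
tcp_rot: [174.5, -2.1, 100.7]
wrist_force: [-0.1, -0.2, -0.9]
width: 0.0287
```

Call:
play_rows([
  [-0.3, 0, -0.7],
  [-0.3, 0, -0.7],
  [0, 0, 0],
  [0, 0, 0],
], yaw=[0, 0, 0, 0], gripper=[255, 255, 255, 255])

```text
time: 44.12
eef_pos: [0.4126, 0.358, 0.0425]
tcp_rot: [174.3, -2.2, 100.7]
wrist_force: [-0.3, -0.1, -1.6]
width: 0.0177
```

Call:
play_rows([
  [0, 0, 10],
  [0, 0, 20],
  [0, 0, 25],
  [0, 0, -5],
  [0, 0, 0],
], yaw=[0, 0, 0, 0, 0], gripper=[255, 255, 255, 255, 255], newtons=6)

```text
time: 44.53
eef_pos: [0.4118, 0.3575, 0.0961]
tcp_rot: [174.4, -2.1, 100.7]
wrist_force: [-0.4, -0.8, -2.4]
width: 0.018
```

Call:
play_rows([
  [0, 0, 18],
  [0, 0, -14],
  [0, 0, 18],
  [0, 0, -14],
  [0, 0, 0],
], yaw=[0, 0, 0, 0, 0], gripper=[255, 255, 255, 255, 255], newtons=4.3)

```text
time: 44.95
eef_pos: [0.4114, 0.3573, 0.1045]
tcp_rot: [174.4, -2.1, 100.7]
wrist_force: [-1.3, -0.4, -1.2]
width: 0.0176
```

```bash
python3 - <<'E'
from h import *
look("47",(150,60,350,280,2.7),(130,100,250,220,5)); print(state()['tcp_rot'],state()['eef_pos'])
E
```

```text
tcp local [-15.5 547.2 107.2] F [ 0.1  0.  -2.2] w 0.018 t 45.05
[174.23465931  -2.18036819 100.74312912] [0.41267098 0.3582871  0.10718967]
```

Call:
play_rows([
  [0, 0, 20],
  [0, 0, -15],
  [0, 0, 20],
  [0, 0, -15],
  [0, 0, 0],
], yaw=[0, 0, 0, 0, 0], gripper=[255, 255, 255, 255, 255], newtons=4)

```text
time: 45.47
eef_pos: [0.413, 0.3586, 0.1193]
tcp_rot: [174.2, -2.2, 100.7]
wrist_force: [0.1, -0.6, -2.5]
width: 0.018
```

```bash
python3 - <<'E'
from h import *
look("48",(150,60,350,280,2.7),(130,100,250,220,5)); print(state()['tcp_rot'],state()['eef_pos'])
E
```

```text
tcp local [-13.6 548.2 122.1] F [ 0.6 -0.5 -2.5] w 0.018 t 45.5667
[174.01774921  -2.28309356 100.76235887] [0.41430984 0.3595739  0.12214843]
```

Call:
play_rows([
  [0, 0, -18],
  [0, 0, 20],
  [0, 0, -18],
  [0, 0, 18],
  [0, 0, -12],
], yaw=[0, 0, 0, 0, 0], gripper=[255, 255, 255, 255, 255], newtons=4)

```text
time: 45.98
eef_pos: [0.4164, 0.3612, 0.1169]
tcp_rot: [173.7, -2.4, 100.8]
wrist_force: [0.2, 0.2, 0.1]
width: 0.018
```

```bash
python3 - <<'E'
from h import *
look("49",(150,60,350,280,2.7),(130,100,250,220,5)); print(state()['tcp_rot'],state()['eef_pos'])
E
```

```text
tcp local [-14.5 547.7 110.7] F [-0.4  0.5 -2.1] w 0.018 t 46.0833
[174.27326525  -2.15431657 100.75193128] [0.41357473 0.35899062 0.11067812]
```

```bash
python3 - <<'E'
from h import *
gfit("w49",dict(tr=(232,132),tl=(332,132),bnr=(190,204),bnl=(375,204),fnr=(241,265),fnl=(323,265),ffr=(241,529),ffl=(322,529),bfm=(282,583)),150,60,2.7)
E
```

```text
WORLD pitch 17.8 yaw 10.1
w49 grip x 22.9 z 39.7 y -2.4 pitch 12.1 tip-TCP (caddy local) [-71.5   5.  -64.6] rms 0.59 tip local [-85.9 552.7  46.1]
```

Call:
play_rows([
  [0, 0, -10],
  [0, 0, 18],
  [0, 0, -14],
  [0, 0, 0],
  [0, 0, 0],
], yaw=[0, 0, 0, 0, 0], gripper=[255, 255, 255, 255, 255], newtons=4)

```text
time: 46.5
eef_pos: [0.4133, 0.3588, 0.1037]
tcp_rot: [174.4, -2.1, 100.7]
wrist_force: [-0.1, 0.6, -1.3]
width: 0.0181
```

Call:
play_rows([
  [0, 0, 0],
  [0, 0, 0],
], yaw=[0, 0], gripper=[255, 255], newtons=20)

```text
time: 46.67
eef_pos: [0.4132, 0.3587, 0.1036]
tcp_rot: [174.4, -2.1, 100.7]
wrist_force: [-0.4, 0.2, -0.3]
width: 0.0179
```

```bash
python3 - <<'E'
from h import *
look("50",(150,60,350,280,2.7),(130,100,250,220,5)); print(state()['tcp_rot'],state()['eef_pos'])
E
```

```text
tcp local [-14.9 547.5 103.6] F [-0.6  0.2 -1. ] w 0.0178 t 46.7667
[174.41628754  -2.08286285 100.745113  ] [0.41321074 0.35869412 0.10364727]
```

```bash
python3 - <<'E'
from h import *
gfit("w50",dict(tr=(232,136),tl=(332,136),bnr=(190,206),bnl=(375,206),fnr=(241,265),fnl=(323,265),ffr=(241,527),ffl=(322,527),bfm=(282,585)),150,60,2.7)
E
```

```text
WORLD pitch 18.1 yaw 10.1
w50 grip x 27.7 z 45.1 y -0.6 pitch 12.5 tip-TCP (caddy local) [-74.1   3.3 -71.6] rms 0.52 tip local [-89.  550.9  32.1]
```

Call:
play_rows([
  [0, -8, 25],
  [5, -20, 25],
  [8, -34, 20],
  [10, -37, 15],
  [10, -38, 8],
], yaw=[0.013, 0, 0, 0, 0], gripper=[255, 255, 255, 255, 255], newtons=20)

```text
time: 47.18
eef_pos: [0.4436, 0.2214, 0.1984]
tcp_rot: [174.6, -2.0, 102.0]
wrist_force: [1.0, -0.8, -1.3]
width: 0.0176
```

Call:
play_rows([
  [10, -39, 0],
  [10, -39, 0],
  [10, -39, 0],
  [10, -39, 0],
  [10, -39, 0],
], yaw=[0, 0, 0, 0, 0], gripper=[255, 255, 255, 255, 255])

```text
time: 47.6
eef_pos: [0.4946, 0.0189, 0.2038]
tcp_rot: [174.1, -2.0, 102.2]
wrist_force: [0.3, 0.3, -0.9]
width: 0.0182
```

Call:
play_rows([
  [10, -39, 0],
  [10, -38, 0],
  [10, -35, 0],
  [8, -25, 0],
  [3, -10, 0],
], yaw=[0, 0, 0, 0, 0], gripper=[255, 255, 255, 255, 255])

```text
time: 48.02
eef_pos: [0.5362, -0.1407, 0.2054]
tcp_rot: [173.9, -1.9, 101.9]
wrist_force: [-0.1, 0.5, -1.3]
width: 0.0179
```

```bash
python3 - <<'E'
from h import *
tipnow((27.7,45.1,12.5,-.6)); look("51",(150,60,350,280,2.7),(230,150,350,270,5)); print(state()['tcp_rot'],state()['eef_pos'])
E
```

```text
tip [-61.7  35.5 133.1] tipL/R z 133.6 132.6 far low [ 61.5  36.5 174.5] pitch 18.6 yaw_rel 0.4 F [-0.1  0.5 -1.3] tcp [ 11.8  33.9 205.4] t 48.0167
tcp local [ 11.8  35.7 205.2] F [ 0.2  0.4 -1.4] w 0.018 t 48.1167
[173.91633501  -1.89176538 101.94046132] [ 0.53585327 -0.13888538  0.2051587 ]
```

Call:
play_rows([
  [5, -4, -10],
  [4, -2.5, -20],
  [0, 0, -22],
  [0, 0, -15],
  [0, 0, -5],
], yaw=[-0.006, 0, 0, 0, 0], gripper=[255, 255, 255, 255, 255])

```text
time: 48.53
eef_pos: [0.5459, -0.1399, 0.1304]
tcp_rot: [173.7, -1.8, 101.8]
wrist_force: [-0.3, -0.3, -3.0]
width: 0.018
```

```bash
python3 - <<'E'
from h import *
tipnow((27.7,45.1,12.5,-.6))
E
```

```text
tip [-51.8  34.5  58. ] tipL/R z 58.4 57.5 far low [71.3 35.2 99.8] pitch 18.8 yaw_rel 0.3 F [-0.3 -0.3 -3. ] tcp [ 21.5  32.8 130.4] t 48.5333
```

Call:
play_rows([
  [-0.5, -4, -2],
  [-0.5, -2, -12],
  [0, 0, -14],
  [0, 0, -10],
  [0, 0, -4],
], yaw=[0, 0, 0, 0, 0], gripper=[255, 255, 255, 255, 255])

```text
time: 48.95
eef_pos: [0.5459, -0.1429, 0.0881]
tcp_rot: [173.6, -1.8, 102.1]
wrist_force: [-0.1, -0.6, -1.7]
width: 0.0176
```

```bash
python3 - <<'E'
from h import *
tipnow((27.7,45.1,12.5,-.6)); look("52",(150,60,350,280,2.7),(230,150,350,270,5))
E
```

```text
tip [-52.2  31.2  15.5] tipL/R z 16.0 15.1 far low [70.8 32.5 57.6] pitch 18.9 yaw_rel 0.6 F [-0.1 -0.6 -1.7] tcp [20.9 29.9 88.1] t 48.95
tcp local [21.  29.8 88.7] F [-0.4  0.7 -1.2] w 0.018 t 49.05
```

Call:
play_rows([
  [-1, -1.2, -4.5],
  [-3, -0.8, -3],
  [-4, -0.9, -0.6],
  [-4, -0.8, -0.6],
  [-3, -0.6, -0.6],
], yaw=[-0.01, 0, 0, 0, 0], gripper=[255, 255, 255, 255, 255])

```text
time: 49.47
eef_pos: [0.5322, -0.1479, 0.0819]
tcp_rot: [173.3, -1.6, 101.4]
wrist_force: [9.8, 3.5, 6.1]
width: 0.0177
```

```bash
python3 - <<'E'
from h import *
tipnow((27.7,45.1,12.5,-.6))
E
```

```text
tip [-66.2  29.4   8.9] tipL/R z 9.3 8.4 far low [56.6 29.5 51.7] pitch 19.2 yaw_rel 0.0 F [9.8 3.5 6.1] tcp [ 6.5 27.5 81.9] t 49.4667
```

Call:
play_rows([
  [2.2, 0.5, -3],
  [2.2, 0.5, -3.2],
  [2.1, 0.5, -3.6],
  [2, 0.5, -3.8],
  [1.8, 0.4, -3.9],
], yaw=[0, 0, 0, 0, 0], gripper=[255, 255, 255, 255, 255], newtons=8)

```text
time: 49.88
eef_pos: [0.5447, -0.1459, 0.0661]
tcp_rot: [172.9, -1.4, 101.4]
wrist_force: [3.8, 2.5, 2.7]
width: 0.0182
```

```bash
python3 - <<'E'
from h import *
look("53",(150,60,350,280,2.7),(230,150,350,270,5))
E
```

```text
tcp local [19.1 27.3 65.7] F [4.4 1.4 1.9] w 0.0183 t 49.9833
```

```bash
python3 - <<'E'
from h import *
gfit("w53",dict(bnr=(187,191),bnl=(381,191),fnr=(241,283),fnl=(325,283),ffr=(241,541),ffl=(322,541),bfm=(282,569)),150,60,2.7)
E
```

```text
WORLD pitch 9.3 yaw 11.2
w53 grip x 27.8 z 44.1 y -0.6 pitch 2.2 tip-TCP (caddy local) [-84.5   1.3 -58.4] rms 0.52 tip local [-65.4  28.6   7.3]
```

Call:
play_rows([
  [1.8, 0.7, -3.6],
  [1.8, 0.7, -4],
  [1.6, 0.6, -4],
  [1.2, 0.4, -3.5],
  [0.3, 0, -2],
], yaw=[0, 0, 0, 0, 0], gripper=[255, 255, 255, 255, 255], newtons=8)

```text
time: 50.4
eef_pos: [0.5528, -0.1429, 0.047]
tcp_rot: [172.9, -1.4, 101.5]
wrist_force: [-2.3, 2.2, 13.1]
width: 0.018
```

Call:
play_rows([
  [0, 0, -0.5],
  [0, 0, -0.5],
  [0, 0, -0.5],
  [0, 0, -0.5],
  [0, 0, 15],
], yaw=[0, 0, 0, 0, 0], gripper=[150, 150, 150, 150, 150], newtons=6)

```text
time: 50.82
eef_pos: [0.551, -0.1413, 0.0569]
tcp_rot: [173.2, -1.7, 101.5]
wrist_force: [-1.6, -0.3, -0.4]
width: 0.0385
```

Call:
play_rows([
  [0, 0, 25],
  [-15, 0, 35],
  [-20, 0, 30],
  [-20, 0, 10],
  [0, 0, 0],
], yaw=[0, 0, 0, 0, 0], gripper=[150, 133, 133, 133, 133])

```text
time: 51.23
eef_pos: [0.4923, -0.1408, 0.1591]
tcp_rot: [173.6, -1.8, 101.5]
wrist_force: [0.0, 0.6, 0.2]
width: 0.0451
```

```bash
python3 - <<'E'
from h import *
im,s=snap("wrist","w54"); cv2.imwrite("pics/w54b.png",cv2.resize(im,None,fx=1.5,fy=1.5)); im,s=snap("side","s54"); crop(im,230,150,360,270,5,"s54c"); print(state()['tcp_rot'],state()['eef_pos'])
E
```

```text
[173.59793934  -1.84191753 101.51616919] [ 0.49397283 -0.14082446  0.15751778]
```

```bash
python3 - <<'E'
from h import *
im,s=load("w54"); crop(im,90,125,335,260,3.2,"w54c")
E
python3 - <<'E'
from h import *
bayfit("w54",dict(bnr=(404,143),bnl=(549,143),fnr=(446,233),fnl=(504,233),ffr=(450,399),ffl=(505,399),bfl=(546,406)),90,125,3.2,30)
bayfit("w54",dict(bnr=(225,143),bnl=(373,143),fnr=(250,234),fnl=(312,234),ffr=(264,402),ffl=(325,402),bfr=(255,409)),90,125,3.2,-30)
bayfit("w54",dict(bnr=(46,143),bnl=(195,143),fnr=(56,234),fnl=(119,234),ffr=(88,403),ffl=(147,402),bfl=(228,408)),90,125,3.2,-90)
bayfit("w54",dict(bnr=(579,143),bnl=(725,143),fnr=(637,234),fnl=(695,234),bfr=(573,406)),90,125,3.2,90)
E
```

```text
bay rel [-2.4 -0.4  0. ] yaw rel 0.3 pitch -0.4 [[-0.5, 0.0], [0.4, -0.1], [0.1, 0.2], [-0.0, 0.1], [0.3, -0.2], [-0.2, -0.4], [-0.1, 0.4]]
 flat: bay rel [-1.8 -0.5 -0.4] yaw rel 0.4 [[-0.5, 0.1], [0.3, 0.0], [0.1, 0.0], [-0.0, -0.1], [0.3, -0.2], [-0.2, -0.4], [-0.1, 0.6]]
bay rel [-3.  -0.1  1.9] yaw rel -0.3 pitch -0.7 [[-0.7, -0.3], [0.3, 0.1], [0.6, 0.2], [-0.4, 0.3], [1.7, -0.3], [-0.3, -0.3], [-0.5, 0.4]]
 flat: bay rel [-2.1 -0.4  1.2] yaw rel -0.3 [[-0.6, -0.1], [0.2, 0.2], [0.7, -0.0], [-0.3, 0.0], [1.7, -0.3], [-0.4, -0.3], [-0.6, 0.8]]
bay rel [-2.   0.1 -0.1] yaw rel -0.4 pitch -0.4 [[-0.7, -0.3], [0.2, 0.2], [0.7, 0.1], [-0.4, 0.2], [0.7, -0.6], [-0.6, -0.3], [0.2, 0.9]]
 flat: bay rel [-1.5 -0.  -0.4] yaw rel -0.2 [[-0.7, -0.1], [0.2, 0.2], [0.7, -0.0], [-0.4, 0.0], [0.6, -0.5], [-0.7, -0.3], [0.2, 1.1]]
bay rel [-3.1 -0.3  0. ] yaw rel 0.7 pitch -1.1 [[0.1, 0.2], [0.2, -0.1], [0.0, 0.0], [-0.3, -0.1], [-0.1, 0.0]]
 flat: bay rel [-1.5 -0.2 -1.5] yaw rel 0.5 [[0.2, 0.4], [-0.0, 0.2], [0.2, -0.4], [-0.3, -0.5], [-0.1, 0.5]]
```

Call:
play_rows([
  [0, 0, 25],
  [0, 0, 30],
  [0, 0, 30],
  [0, 0, 20],
  [0, 0, 10],
], yaw=[-0.12, -0.12, -0.12, -0.12, -0.12], gripper=[133, 133, 133, 133, 133])

```text
time: 51.75
eef_pos: [0.4939, -0.1403, 0.2676]
tcp_rot: [174.4, -2.2, 66.0]
wrist_force: [-0.1, -0.3, 0.5]
width: 0.045
```

Call:
play_rows([
  [0, 0, 0],
  [0, 0, 0],
  [10, 0, 0],
  [15, 0, 0],
  [15, 0, 0],
], yaw=[-0.12, -0.12, -0.12, -0.12, -0.12], gripper=[133, 133, 133, 133, 133])

```text
time: 52.17
eef_pos: [0.5377, -0.1405, 0.2647]
tcp_rot: [174.5, -2.0, 30.2]
wrist_force: [-0.4, -0.8, -0.0]
width: 0.0449
```

Call:
play_rows([
  [15, 0, 0],
  [15, 0, 0],
  [15, 0, 0],
  [0, 0, 0],
], yaw=[-0.12, -0.12, -0.12, -0.02], gripper=[133, 133, 133, 133])

```text
time: 52.5
eef_pos: [0.5887, -0.1393, 0.2563]
tcp_rot: [174.8, -1.6, 7.2]
wrist_force: [-0.5, 0.6, 0.2]
width: 0.0446
```

```bash
python3 - <<'E'
from h import *
im,s=snap("wrist","w55"); cv2.imwrite("pics/w55b.png",cv2.resize(im,None,fx=1.5,fy=1.5)); im,s=snap("side","s55"); crop(im,230,100,380,270,4,"s55c"); print(state()['tcp_rot'],state()['eef_pos'],loc(state()['eef_pos']))
E
```

```text
[174.77945803  -1.52508685   7.62898886] [ 0.58721629 -0.1394231   0.25641521] [ 62.14007812  25.52298703 256.41520546]
```

```bash
python3 - <<'E'
from h import *
im,s=load("w55"); 
for c in ((467,265),(468,340)):
    for z in (.206,.211,.216): print(c,z,loc(ray(s,*uc(c,0,0,1.5),z)).round(1))
im,s=load("s55"); 
for th in (1.6,1.65,1.7,1.75,1.8):
    P=[(74-183*np.cos(th)+32*np.sin(th),y,34+183*np.sin(th)+32*np.cos(th)) for y in (50,-50)]
    u=proj(s,[wor(q) for q in P]); print(th,np.round(P[0],0),((u-[230,100]+.5)*4-.5).round(0).tolist())
E
```

```text
(467, 265) 0.206 [116.4  47.3 206. ]
(467, 265) 0.211 [115.2  48.8 211. ]
(467, 265) 0.216 [114.1  50.4 216. ]
(468, 340) 0.206 [ 1.174e+02 -2.000e-01  2.060e+02]
(468, 340) 0.211 [116.2   2.4 211. ]
(468, 340) 0.216 [115.   5. 216.]
1.6 [111.  50. 216.] [[306.0, 262.0], [404.0, 331.0]]
1.65 [120.  50. 214.] [[314.0, 258.0], [411.0, 327.0]]
1.7 [129.  50. 211.] [[321.0, 254.0], [418.0, 323.0]]
1.75 [138.  50. 208.] [[328.0, 251.0], [425.0, 319.0]]
1.8 [147.  50. 205.] [[335.0, 248.0], [432.0, 316.0]]
```

Call:
play_rows([
  [20, -6, 0],
  [20, -6, 0],
  [14, -3, 0],
  [0, 0, 0],
], yaw=[0.03, 0.027, 0, 0], gripper=[133, 133, 133, 133])

```text
time: 52.93
eef_pos: [0.6431, -0.1546, 0.2525]
tcp_rot: [174.9, -1.3, 11.5]
wrist_force: [-0.7, 0.5, 0.2]
width: 0.045
```

```bash
python3 - <<'E'
from h import *
im,s=snap("wrist","w56"); cv2.imwrite("pics/w56b.png",cv2.resize(im,None,fx=1.5,fy=1.5)); print(state()['tcp_rot'],state()['eef_pos'],loc(state()['eef_pos']))
E
```

```text
[174.90977106  -1.24188441  11.5019222 ] [ 0.64218546 -0.15434691  0.25237463] [113.31154864   0.50678709 252.37463173]
```

Call:
play_rows([
  [0.5, 1, -15],
  [0.5, 0, -18],
  [0, 0, -14],
  [0, 0, -6],
  [0, 0, 0],
], yaw=[-0.01, 0, 0, 0, 0], gripper=[133, 133, 150, 200, 255], newtons=10)

```text
time: 53.4
eef_pos: [0.64, -0.1526, 0.1969]
tcp_rot: [174.9, -1.2, 11.1]
wrist_force: [0.8, -0.4, -0.1]
width: 0.0292
```

Call:
play_rows([
  [0, 0, 0],
  [0, 0, 0],
  [0, 0, 0],
  [0, 0, 0],
  [0, 0, 0],
], yaw=[0, 0, 0, 0, 0], gripper=[255, 255, 255, 255, 255])

```text
time: 53.82
eef_pos: [0.6394, -0.1525, 0.1988]
tcp_rot: [174.9, -1.3, 11.2]
wrist_force: [1.9, -0.5, -4.5]
width: 0.0094
```

```bash
python3 - <<'E'
from h import *
im,s=snap("wrist","w57"); cv2.imwrite("pics/w57b.png",cv2.resize(im,None,fx=1.5,fy=1.5)); im,s=snap("side","s57"); crop(im,230,100,380,270,4,"s57c"); st=state(); print(st['tcp_rot'],loc(st['eef_pos']),st['wrist_force'],st['width'])
E
```

```text
[174.89692785  -1.27146473  11.16418829] [110.9571832    2.89314643 198.74658804] [ 0.77256533  0.03368824 -4.08406925] 0.009693069952935644
```

Call:
play_rows([
  [-7.3, -1.4, 1.5],
  [-7.3, -1.4, 1],
  [-7.3, -1.4, 1],
  [-7.3, -1.4, 0],
  [-7.3, -1.4, 0],
], yaw=[0, 0, 0, 0, 0], gripper=[255, 255, 255, 255, 255], newtons=15)

```text
time: 54.33
eef_pos: [0.601, -0.1599, 0.2035]
tcp_rot: [174.8, -1.5, 11.2]
wrist_force: [3.3, -0.4, -4.5]
width: 0.0091
```

```bash
cat > hs.py <<'E'
from h import *
from rig import state
import numpy as np
s=state();l=loc(np.array(s['eef_pos']));print(round(s['time'],2),np.round(l,1),np.round(s['tcp_rot'],1),np.round(s['wrist_force'],1),round(s['width'],4))
th=np.linspace(-.1,1.9,2001);x=74-183*np.cos(th)+32*np.sin(th);z=34+183*np.sin(th)+32*np.cos(th)-17
i=np.argmin((x-l[0])**2+(z-l[2])**2);print('theta',th[i],'err',l[0]-x[i],l[2]-z[i])
E
python3 hs.py
```

```text
54.33 [ 71.8   2.8 203.5] [174.8  -1.5  11.2] [ 3.3 -0.4 -4.5] 0.0091
theta 1.386 err 0.006276289266850199 0.7319729142034532
```

Call:
play_rows([
  [-7.0, -1.3, -0.5],
  [-7.0, -1.3, -0.8],
  [-7.0, -1.3, -1.2],
  [-7.0, -1.3, -1.6],
  [-7.0, -1.3, -2],
], yaw=[0, 0, 0, 0, 0], gripper=[255, 255, 255, 255, 255])

```text
time: 54.75
eef_pos: [0.5626, -0.1673, 0.1997]
tcp_rot: [174.7, -1.7, 11.2]
wrist_force: [3.0, 0.1, 2.0]
width: 0.0094
```

```bash
python3 hs.py
```

```text
54.75 [ 32.7   2.7 199.7] [174.7  -1.7  11.2] [3.  0.1 2. ] 0.0094
theta 1.175 err -0.27893837074293515 1.5332505919662935
```

Call:
play_rows([
  [-6.0, -1.1, -2.2],
  [-6.0, -1.1, -2.5],
  [-6.0, -1.1, -2.8],
  [-6.0, -1.1, -3.0],
  [-5.8, -1.1, -3.3],
], yaw=[0, 0, 0, 0, 0], gripper=[255, 255, 255, 255, 255])

```text
time: 55.17
eef_pos: [0.5298, -0.1737, 0.1879]
tcp_rot: [174.5, -1.9, 11.2]
wrist_force: [-0.1, 0.9, 8.1]
width: 0.0096
```

```bash
python3 hs.py
```

```text
55.17 [ -0.7   2.6 187.9] [174.5  -1.9  11.2] [-0.1  0.9  8.1] 0.0096
theta 0.9860000000000001 err -0.3544158542685205 0.6371201231710302
```

Call:
play_rows([
  [-5.8, -1.1, -3.4],
  [-5.6, -1.1, -3.7],
  [-5.4, -1.0, -4.0],
  [-5.2, -1.0, -4.2],
  [-5.0, -1.0, -4.4],
], yaw=[0, 0, 0, 0, 0], gripper=[255, 255, 255, 255, 255])

```text
time: 55.58
eef_pos: [0.4989, -0.1798, 0.1694]
tcp_rot: [174.4, -1.9, 11.2]
wrist_force: [-2.4, 0.4, 7.6]
width: 0.0092
```

```bash
python3 hs.py
```

```text
55.58 [-32.2   2.5 169.4] [174.4  -1.9  11.2] [-2.4  0.4  7.6] 0.0092
theta 0.789 err 0.054012556877424345 -0.007124140314260785
```

Call:
play_rows([
  [-5.0, -1.0, -4.2],
  [-4.8, -0.9, -4.5],
  [-4.5, -0.9, -4.7],
  [-4.3, -0.8, -4.8],
  [-4.1, -0.8, -4.9],
], yaw=[0, 0, 0, 0, 0], gripper=[255, 255, 255, 255, 255])

```text
time: 56.0
eef_pos: [0.4718, -0.185, 0.1452]
tcp_rot: [174.4, -1.8, 11.2]
wrist_force: [-2.5, 0.2, 5.3]
width: 0.0092
```

```bash
python3 hs.py
```

```text
56.0 [-59.8   2.5 145.2] [174.4  -1.8  11.2] [-2.5  0.2  5.3] 0.0092
theta 0.5910000000000001 err 0.36080282587909807 -0.3358007192351806
```

Call:
play_rows([
  [-4.2, -0.8, -4.8],
  [-4.1, -0.8, -5.0],
  [-3.9, -0.7, -5.2],
  [-3.7, -0.7, -5.3],
  [-3.4, -0.6, -5.4],
], yaw=[0, 0, 0, 0, 0], gripper=[255, 255, 255, 255, 255])

```text
time: 56.42
eef_pos: [0.4498, -0.1892, 0.1166]
tcp_rot: [174.4, -1.7, 11.2]
wrist_force: [1.9, -1.1, 1.3]
width: 0.0092
```

```bash
python3 hs.py
```

```text
56.42 [-82.2   2.6 116.6] [174.4  -1.7  11.2] [ 1.9 -1.1  1.3] 0.0092
theta 0.395 err 0.4200808324940084 -0.35012445400931824
```

Call:
play_rows([
  [-3.5, -0.7, -5.3],
  [-3.3, -0.6, -5.5],
  [-3.1, -0.6, -5.6],
  [-2.9, -0.5, -5.6],
  [-2.6, -0.5, -5.7],
], yaw=[0, 0, 0, 0, 0], gripper=[255, 255, 255, 255, 255])

```text
time: 56.83
eef_pos: [0.4335, -0.1923, 0.0858]
tcp_rot: [174.4, -1.8, 11.2]
wrist_force: [4.5, 0.2, -0.9]
width: 0.0093
```

```bash
python3 hs.py && python3 -c "
from h import *
look('s60',(0,0,512,384),(230,100,380,270))" ; ls -t pics | head -3; grep -n "def look" -A12 h.py
```

```text
56.83 [-98.8   2.6  85.8] [174.4  -1.8  11.2] [ 4.5  0.2 -0.9] 0.0093
theta 0.206 err -0.23881022815989184 0.06570360040552714
ws60.npz
ws60.png
s57c.png
50:def look(tag,wr=(180,80,330,290,2.8),sd=(210,120,330,240,5)):
51-    im,s=snap("wrist","w"+tag); crop(im,*wr,"w"+tag+"c"); im,s=snap("side","s"+tag); crop(im,*sd,"s"+tag+"c")
52-    st=state(); print('tcp local',loc(st['eef_pos']).round(1),'F',st['wrist_force'].round(1),'w',round(st['width'],4),'t',st['time'])
53-def gfit(f,d,x0,y0,k,bias=0):
54-    """held cassette: params: grip x (cassette), grip z(TCP height in cassette), pitch; tool orientation known"""
55-    im,s=load(f); d={a:np.array(uc(b,x0,y0,k)) for a,b in d.items()}
56-    st=STATE[f] if f in STATE else state(); e=np.array(st['eef_pos']); Rt=Ro.from_euler('xyz',st['tcp_rot'],degrees=True)
57-    # cassette axes when pitch=0: cassette y || tool x (sign), z up = -tool z
58-    B=Rt.as_matrix(); yv=B[:,0]; zv=-B[:,2]
59-    xv=np.cross(yv,zv); 
60-    A=np.c_[xv,yv,zv]
61-    def pts(p,names): # pivot at TCP+? : rotate about tool x axis through TCP
62-        q=np.array([CAS[n] for n in names])-[p[0],p[3],p[1]]Traceback (most recent call last):
  File "<string>", line 3, in <module>
    look('s60',(0,0,512,384),(230,100,380,270))
    ~~~~^^^^^^^^^^^^^^^^^^^^^^^^^^^^^^^^^^^^^^^
  File "h.py", line 51, in look
    im,s=snap("wrist","w"+tag); crop(im,*wr,"w"+tag+"c"); im,s=snap("side","s"+tag); crop(im,*sd,"s"+tag+"c")
                                ~~~~^^^^^^^^^^^^^^^^^^^^
TypeError: crop() missing 1 required positional argument: 'f'
```

Call:
play_rows([
  [-2.4, -0.5, -5.6],
  [-2.1, -0.4, -5.6],
  [-1.8, -0.3, -5.6],
  [-1.6, -0.3, -5.6],
  [-1.3, -0.2, -5.6],
], yaw=[0, 0, 0, 0, 0], gripper=[255, 255, 255, 255, 255])

```text
time: 57.3
eef_pos: [0.4238, -0.1941, 0.0542]
tcp_rot: [174.4, -2.0, 11.2]
wrist_force: [4.3, -1.1, 0.7]
width: 0.0097
```

```bash
python3 hs.py && python3 -c "
from h import *
im,s=snap('side','s61');crop(im,210,110,370,230,5,'s61c')"
```

```text
57.3 [-108.7    2.6   54.2] [174.4  -2.   11.2] [ 4.3 -1.1  0.7] 0.0097
theta 0.027999999999999997 err -0.6365899614631729 0.12035365115262664
```

View pics/s61c.png

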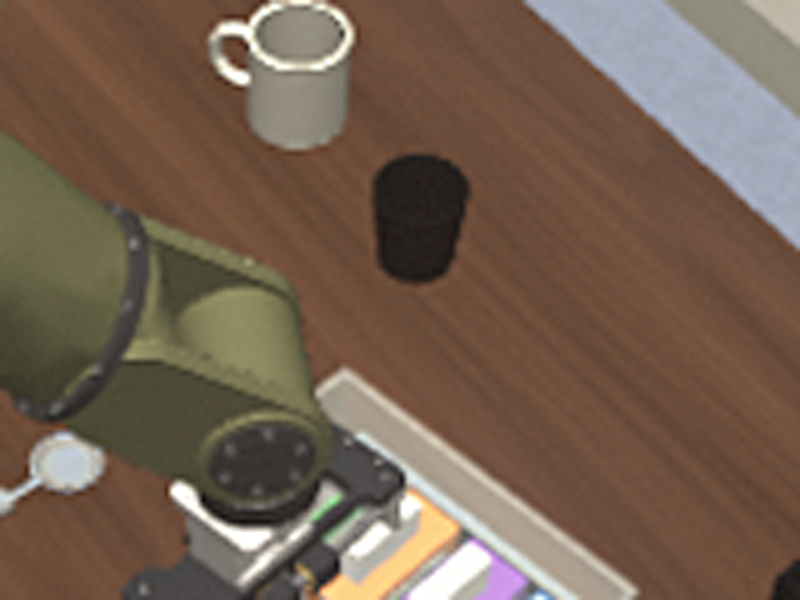

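The side picture shows the hood lying over the caddy (far edge from about (345,370) to (635,590) in the crop), the cassettes beneath, and the cup and mug standing. I'll press on gently to contact.

Call:
play_rows([
  [-0.4, 0, -3],
  [0, 0, -3],
  [0, 0, -2],
], yaw=[0, 0, 0], gripper=[255, 255, 255])

```text
time: 57.6
eef_pos: [0.423, -0.1948, 0.0454]
tcp_rot: [174.3, -2.0, 11.2]
wrist_force: [-6.0, 2.3, 24.6]
width: 0.0094
```

```bash
python3 hs.py
```

```text
57.6 [-109.6    2.1   45.4] [174.3  -2.   11.2] [-6.   2.3 24.6] 0.0094
theta -0.019000000000000003 err 0.024525885221990507 -0.08293330969036816
```

Closed against its stop (24.6 N up). Now release.

Call:
play_rows([
  [0, 0, 0],
  [0, 0, 0],
  [0, 0, 0],
  [0, 0, 0],
  [0, 0, 0],
], yaw=[0, 0, 0, 0, 0], gripper=[170, 150, 150, 150, 150])

```text
time: 58.02
eef_pos: [0.4204, -0.1941, 0.0432]
tcp_rot: [174.5, -1.6, 11.2]
wrist_force: [0.2, -0.7, -0.6]
width: 0.0374
```

```bash
python3 hs.py
```

```text
58.02 [-112.     3.3   43.2] [174.5  -1.6  11.2] [ 0.2 -0.7 -0.6] 0.0374
theta -0.033 err -2.0352591051426288 0.24078699389925617
```

Call:
play_rows([
  [1, 0, 5],
  [1, 0, 8],
  [0, 0, 12],
  [0, 0, 15],
  [0, 0, 15],
], yaw=[0, 0, 0, 0, 0], gripper=[150, 150, 150, 150, 150])

```text
time: 58.43
eef_pos: [0.4208, -0.193, 0.0992]
tcp_rot: [174.7, -1.3, 11.2]
wrist_force: [0.7, -0.9, 0.7]
width: 0.0389
```

Call:
play_rows([
  [0, 0, 20],
  [0, 0, 25],
  [-5, 0, 30],
  [-10, 0, 30],
  [-10, 0, 30],
], yaw=[0, 0, 0, 0, 0], gripper=[150, 150, 150, 150, 150])

```text
time: 58.85
eef_pos: [0.3939, -0.1915, 0.2409]
tcp_rot: [174.9, -1.2, 11.3]
wrist_force: [0.5, -0.3, 0.5]
width: 0.0389
```

```bash
python3 hs.py && python3 -c "
from h import *
im,s=snap('side','s63');crop(im,210,110,370,230,5,'s63c')
im,s=snap('wrist','w63')
im,s=snap('top','t63')"
```

```text
58.85 [-137.5   10.9  240.9] [174.9  -1.2  11.3] [ 0.5 -0.3  0.5] 0.0389
theta 0.641 err -83.98287052241169 88.82407593518462
```

View pics/s63.png

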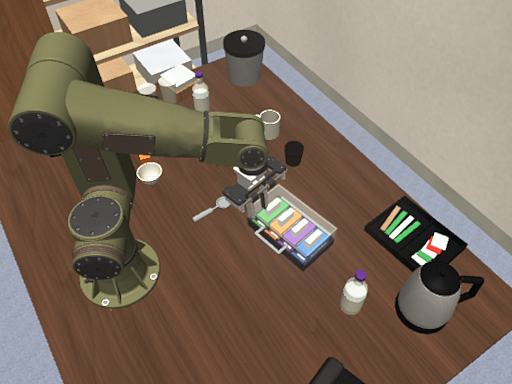

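View pics/w63.png

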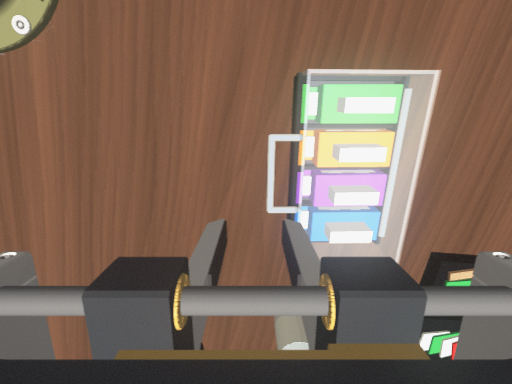

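View pics/t63.png

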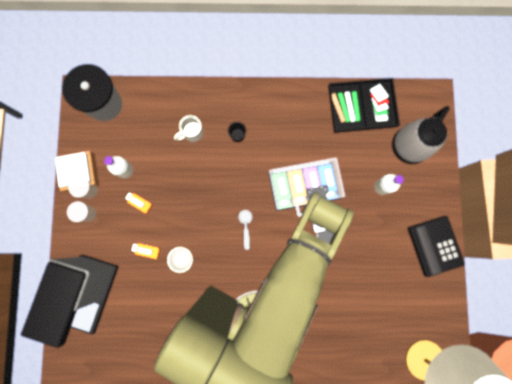

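The side and wrist pictures show the hood down, its handle free (wrist (270,135)–(270,210)), the four cassettes in their own bays and the bystanders standing. I'll check the hood angle and the cassettes by projection.

```bash
python3 - <<'E'
from h import *
import cv2,numpy as np
im,s=load('w63'); im=im.copy()
K=3;x0,y0=250,60
c=cv2.resize(im[y0:y0+195,x0:x0+200],None,fx=K,fy=K,interpolation=cv2.INTER_CUBIC)
def P(l):
    p,_=cv2.projectPoints(np.array([wor(np.array(l,float))]),np.array(s['rvec']),np.array(s['tvec']),np.array(s['mtx']),None);u=p[0,0];return (int((u[0]-x0+.5)*K),int((u[1]-y0+.5)*K))
for th,col in ((0,(255,0,0)),(.06,(255,255,0))):
    a=[74-183*np.cos(th)+32*np.sin(th),34+183*np.sin(th)+32*np.cos(th)]
    print(th,P([a[0],-50,a[1]]),P([a[0],50,a[1]])); cv2.line(c,P([a[0],-50,a[1]]),P([a[0],50,a[1]]),col,1)
for y in (90,30,-30,-90):
    pts=[P([x,y+w,8+67]) for x,w in((-20,-9),(40,-9),(40,9),(-20,9))]
    cv2.polylines(c,[np.array(pts)],True,(255,0,0),1)
    pts=[P([x,y+w,8+35]) for x,w in((-40,-25),(65,-25),(65,25),(-40,25))]
    cv2.polylines(c,[np.array(pts)],True,(0,0,0),1)
cv2.imwrite('pics/w63p.png',c[:,:,::-1])
E
```

```text
0 (59, 447) (65, 231)
0.06 (66, 457) (73, 235)
```

View pics/w63p.png

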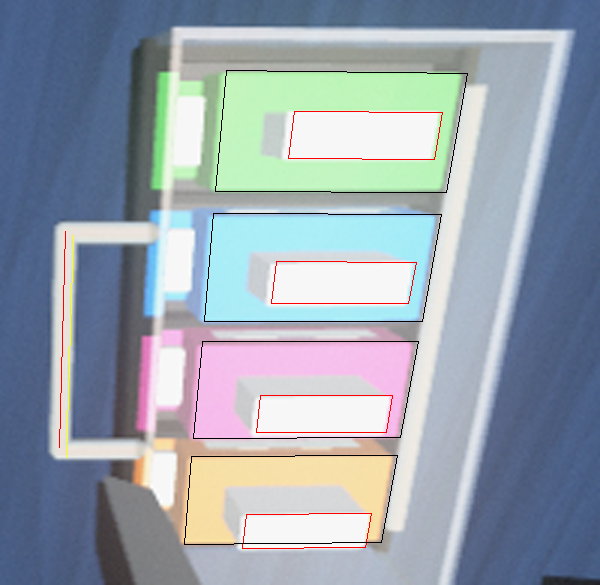

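The bar's centre (crop x ≈ 62 at the top, 60 at the bottom) lies on or outside the θ = 0 line and clear of the θ = 0.06 line. All four fins and bodies fall on their home outlines. The robot touches nothing (0.5 N).

```bash
python3 -c "from rig import sign_off; print(sign_off())"
```

```text
the job is handed in; nothing more can be done
None
```

All four cassettes (green, the largest orange, purple and blue) are in their own bays with the tongues under the lip. I then drew the hood down along its arc at about 0.5 rad/s until it met its stop, let go of it, and handed the job in at about 59 s. `sign_off()` gives no verdict, so what follows rests on my own checks.

**Last checks:**
- **Cassettes:** before I closed the hood, camera fits put each one within about 2.5 mm along, 1 mm across and 1° of its bay point. Afterwards, seen through the clear hood, all four lay on their predicted home outlines.
- **Hood:** its handle matches the closed position (0 rad) and not 0.06 rad.
- **Arm and bystanders:** the wrist force was under 1 N with the arm clear, and the cups, bottles, sugar bowl and spoon looked undisturbed.

**What went wrong on the way:**
- Green slipped from a light grip once, and I set it down and took hold of it again.
- Orange was knocked aside during the run, so I located it afresh.
- One touch on the lip reached 97 N at the wrist (limit 120 N). I had no separate reading to compare with the 40 N limit on the arm or gripper body.
- Pressing the hood onto its stop gave about 25 N.
- The tool was about 5° off vertical, which I allowed for.

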